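Rock-check a bed plate with a straightedge and seat its proud pin

TASK

Lay the straightedge lengthwise and centred on the row of pins in the bed plate's face, let go, and with light fingertip pressure press first its left end (as seen from the robot), then its right end, fully down: it rocks, because one pin stands proud. Now press gently down through the straightedge where that pin is until the pin is flush and the straightedge lies flat; then press the left end and the right end lightly once more to prove that nothing rocks. Leave the straightedge lying flat on the row, never force anything against the plate, and do not disturb the film canister or the dark stone.

Things in the scene. Friction and masses are not known exactly. Their poses are not given: they have to be found in the camera images.
- straightedge: loose dark metal straightedge, 0.2 kg: sole 40 (x) x 180 (y) x 8 mm, on it a central grip rib 16 (x) x 96 (y) mm whose top is 26 mm above the underside; beyond the rib each end is a bare tongue 42 mm long, to press on. Origin: centre of its underside; y along its length, z up. Either way round is the same. Grip it by the rib from above.
- end_a (a point): middle of the underside edge of the straightedge at its +y tip (90 mm from its origin)
- end_b (a point): the same at its -y tip
- bed_plate: grey bed plate fixed to the worktop: foot 100 (x) x 250 (y) x 10 mm, and a raised ground steel face 70 (x) x 208 (y) mm, its top 30 mm above the origin. Origin: centre of the underside; y along its length, to the robot's left; z up. The straightedge must never bear on it with more than 30 N.
- pin_row (a point): centre of the plate's face and of the row of five alike steel pins 12 mm across, at y = -36, -18, 0, 18, 36 mm; four are flush (0.4 mm), one, not known which, stands 4 to 5.5 mm proud. A pin is a tight fit: it holds still under about 9 N and slides down slowly under more, to a stop where it is flush.
- left_end (a point): point on the face 78 mm to the left (+y) of its centre: press the laid straightedge about here, at least 60 mm from the centre, and hold it there a moment with a light 3 to 9 N; a hold at more does not count (a rocking end goes down under 1 to 3 N; much harder presses shove the pin in unseen)
- right_end (a point): the same 78 mm to the right (-y)
- film_can: bystander: loose white film canister with a grey cap, 34 mm across, 51 mm high; origin under its centre
- stone: bystander: loose dark grey stone, 54 x 50 x 45 mm; origin under its centre
There are look-alikes about, which are no part of the job. Of the things shaped like the straightedge, the metal one is meant.

How it is judged:
By the outcome, as a careful person would: the job done as asked, in the order asked, and still so for the second after the job is handed in, with the robot touching nothing.
It also fails if it takes over 62 s, if anything falls off the work surface, if the arm or the gripper's body presses on something with over 40 N, if the wrist force passes 120 N, or if a joint passes its speed limit or range.

ROBOT

A 6-joint arm with a two-finger parallel gripper is mounted at the origin on the work surface; the furniture and walls round the work are solid. World frame = base frame: x ahead of the robot, y to its left, z up, the work surface at z = 0. Lengths are in m, angles in degrees, forces in N, time in s.
With the tool pointing down it reaches from about 0.25 to 0.725 m from the base axis. Payload 9.7 kg.
Tool frame: the origin (TCP) lies between the finger pads; the fingertips stand 11 mm ahead of it and the grasp point (between the pads) lies 8 mm behind it; z points along the fingers, x is the direction in which the jaws open and shut, and the axes are right-handed (so a half turn about z gives the same grasp; the last joint's range is limited). The gripper opens to 85 mm and grips with 20 to 120 N. Pads are 22 mm wide; open, the fingers measure 114 mm over their backs; the gripper's body (76 mm by 85 mm) begins 54 mm behind the grasp point. The pads swing forward as they close: fully open they stand 13 mm farther back than shut.
Start: joints at [76.261, 4.979, 10.078, 95.1, 0, 90], TCP at [0.131, 0.534, 0.242] pointing down, gripper open.
Joint ranges: [-179.16, 179.16], [-48.56, 103.87], [-65.8, 70.77], [-126.05, 130.52], [-82.76, 87.17], [-180, 180]. Speed limits (degrees/s): [127.2, 127.2, 147.25, 180, 180, 180].

INTERFACE

Orientations are given as [roll, pitch, yaw] about the fixed x, y, z axes, in that order (R = Rz(yaw) Ry(pitch) Rx(roll)).
In Python, from workcell import get_obs, camera, job_done, spotter gives the robot as it stands.
- The arm moves only by the tool play_rows, never from a script. Its argument "rows" is a list of rows, each a list of 3 entries, a list of its own where there are three numbers: the closure, from 0 (fully open) to 1 (shut), then the shift along the tool's x, y, z in cm, then the turn, a rotation vector about the tool's x, y, z in degrees. In form: [[claw, [x, y, z], [wx, wy, wz]], ...]. A call has 1 to 12 rows; each row shifts and turns the pose as measured when the row begins, along the tool's axes as they then stand; what a row does not reach is not made up. A row lasts 1/10 s, in which the tool goes at most 50 mm and 8.59 degrees, less where a joint would pass 70% of its speed; a pose out of reach is approached as far as the arm can. A call is refused whole if a number of a shift passes 5 or a number of a turn 8.59, either way. A call with a gripper value outside its range is refused whole. The fingers move at their own pace and stop on an object; "newtons" is the grip in N (left out, the last holds). Time passes only in rows, so rows that do not move let the fingers close. It gives the time, the measured TCP pose, the force and the opening at its end, in the units of the state.
- get_obs(): the state, without advancing time (a new reading comes with each control period).
- camera(name): name is "scene" or "top" or "wrist"; returns a dict with "img" (420x560x3 uint8, red, green, blue), "intrinsics" (3x3 intrinsics, pixels), "xyz" and "orientation" of the camera in the world. Camera axes: x right, y down, z forward; pixel columns grow to the right and rows downward; lengths in m; the calibration is good to about 2 mm. A picture is of the moment at which its call begins. There is no depth.
- job_done(): hands the job in, once; it reports no verdict.
Trained networks look in a picture, given as the dict that the camera call returned (one of the last four; its "shot" number tells which), for a name from the list of things; names that differ only in an ending like _2 or _b are one class to them, and where a whole thing is asked for, a point or a joint stands for the part that bears it (a point fixed in the world has none). Each returns a list of dicts, best first, with "confidence" (0 to 1); they miss things now and then, are a little off and sometimes report something else, mostly with a low value. They report only what shows in the picture. A call takes as long as a camera call. They do not tell look-alikes from the thing itself.
- spotter.spot_in(picture, thing): "point" ([x, y, z] in m, in world coordinates, good to about 4 mm: the middle of the surface that is visible of it).
- spotter.trace(picture, thing): "pixels" (420x560 bool, what is visible of it).
The state is a dict: "time": time; "q": joint angles; "qd": joint speeds; "joint_efforts": joint torques, N m; "ee_pos": TCP position; "tcp_rot": TCP orientation; "wrist_force": force on the tool from outside, world axes, zero at the start; "torque": the same for the moment, N m; "opening": finger opening in m.
Only numpy, scipy, OpenCV 4.12 (cv2) and the standard library are available. Lean on these libraries where they do the work, as an engineer would, in place of code of your own. Each camera call takes 0.05 s, during which the arm holds its last target.

## Working session

There is one attempt and no reset: what is moved stays moved. The work goes in short steps, Python scripts to look and compute and a tool call to move; the robot and the scene stay as the last step left them, time stands still between calls to the robot, and variables do not carry over. Pictures are saved under pics/ and viewed, and the job is handed in when it is done.

Besides the shell and the picture viewer there is one more tool, called after ">>>" as name([rows], argument=value, ...), one row to a line, values as JSON. play_rows: Moves the arm, as the interface text tells. Its arguments: {"type":"object","properties":{"rows":{"type":"array","items":{"type":"array"}},"newtons":{"type":"number"}},"required":["rows"]}

```bash
mkdir -p pics; ls; cat > h.py <<'E'
import numpy as np, cv2
from workcell import get_obs, camera, job_done, spotter
def save(c,n): cv2.imwrite(f'pics/{n}.png', cv2.cvtColor(c['img'],cv2.COLOR_RGB2BGR))
E
python3 - <<'E'
from h import *
o=get_obs(); print(o)
for n in ['scene','top','wrist']:
    c=camera(n); save(c,n+'0'); print(n,c['intrinsics'],c['xyz'],c['orientation'],c['shot'])
    for t in ['straightedge','bed_plate','film_can','stone']:
        print(t,[(np.round(r['point'],3).tolist(),round(r['confidence'],2)) for r in spotter.spot_in(c,t)])
E
```

```text
pics
{'time': 0.0, 'q': array([7.62590722e+01, 5.01036270e+00, 1.00342716e+01, 9.50989747e+01,
       5.42807614e-04, 9.00005021e+01]), 'qd': array([-0.0813043 , -0.08677385, -0.00865711, -0.01162882,  0.03450339,
       -0.06625288]), 'joint_efforts': array([ 5.94801513e-04, -5.20389783e+01,  4.64797497e+01,  1.65480649e-02,
        2.34681502e-04,  1.30988332e-05]), 'ee_pos': array([0.13058962, 0.53405289, 0.2415885 ]), 'tcp_rot': array([-1.79999458e+02,  7.50657117e-02,  7.62585701e+01]), 'wrist_force': array([ 0.26815516, -0.04825425,  0.60029255]), 'torque': array([-0.02459069, -0.01366061, -0.0223649 ]), 'opening': 0.08547149684933321}
scene [[496.77949517   0.         282.48914779]
 [  0.         496.77949517 197.7739833 ]
 [  0.           0.           1.        ]] [ 0.03807743 -0.83252476  0.69964925] [-127.86696597   -0.77997395  -32.58477342] 1
straightedge [([0.512, -0.286, 0.008], 0.76), ([0.278, -0.235, 0.009], 0.72), ([0.516, 0.017, 0.03], 0.21)]
bed_plate [([0.515, 0.017, 0.03], 0.95)]
film_can [([0.429, -0.142, 0.036], 0.69), ([0.506, -0.292, 0.013], 0.38)]
stone [([0.687, -0.157, 0.029], 0.87)]
top [[425.12075204   0.         280.86602438]
 [  0.         425.12075204 206.49798184]
 [  0.           0.           1.        ]] [ 0.41933296 -0.07962965  1.13783437] [-176.32463841   -1.32768013  -91.08250317] 2
straightedge [([0.281, -0.211, 0.004], 0.85), ([0.522, -0.27, 0.008], 0.82)]
bed_plate [([0.524, 0.051, 0.03], 0.62)]
film_can [([0.436, -0.132, 0.047], 0.59)]
stone [([0.695, -0.142, 0.036], 0.83)]
wrist [[318.26260729   0.         280.77510208]
 [  0.         318.26260729 207.06014782]
 [  0.           0.           1.        ]] [0.05618158 0.55300554 0.37478807] [ 1.62546285e+02 -2.67617849e-02  7.62374210e+01] 3
straightedge []
bed_plate []
film_can []
stone []
```

View pics/scene0.png

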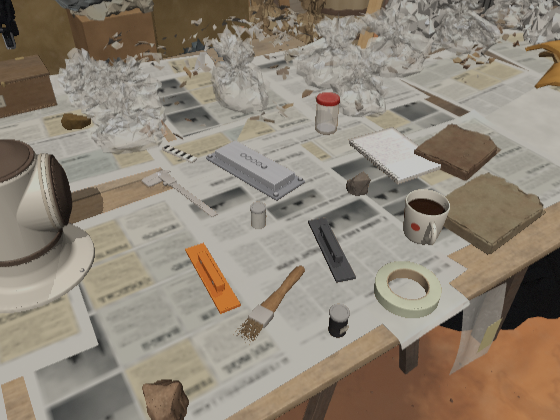

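View pics/top0.png

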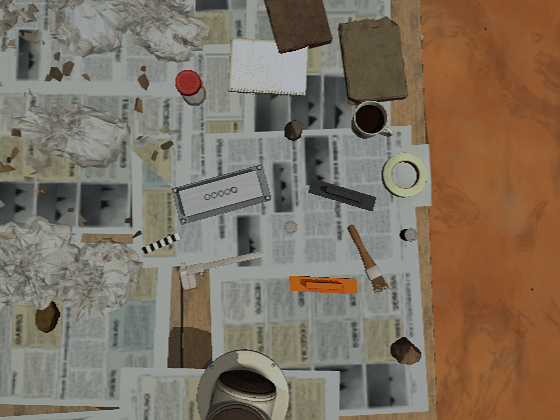

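The scene shows the dark metal straightedge at about (332,248) in scene and (342,195) in top. The orange look-alike is at (323,284) in top, and the plate is at (221,194), turned about 15°. The two cameras' spotter points disagree by 1 to 3 cm, so I'll check by triangulating.

```bash
cat >> h.py <<'E'
from scipy.spatial.transform import Rotation as R
def cam(c): 
    return np.array(c['intrinsics']),R.from_euler('xyz',c['orientation'],degrees=True).as_matrix(),np.array(c['xyz'])
def proj(c,P):
    K,Rm,t=cam(c); p=(np.atleast_2d(P)-t)@Rm; p=p@K.T; return p[:,:2]/p[:,2:]
def ray(c,uv,z):
    K,Rm,t=cam(c); uv=np.atleast_2d(uv); d=np.c_[uv,np.ones(len(uv))]@np.linalg.inv(K).T@Rm.T
    return t+d*((z-t[2])/d[:,2])[:,None]
E
python3 - <<'E'
from h import *
S=camera('scene');T=camera('top')
for c,n in((S,'scene'),(T,'top')):
    for t in ['straightedge','bed_plate','film_can','stone']:
        for r in spotter.trace(c,t):
            m=r['pixels']; ys,xs=np.nonzero(m)
            if len(xs)==0: continue
            rect=cv2.minAreaRect(np.c_[xs,ys].astype(np.float32))
            print(n,t,round(r['confidence'],2),len(xs),np.round(rect[0],1),np.round(rect[1],1),round(rect[2],1), np.round(ray(c,[xs.mean(),ys.mean()],{'bed_plate':.03}.get(t,.01)),3))
print(proj(S,[[0,0,0],[0.13,0.534,0.242]]),proj(T,[[0,0,0],[0.13,0.534,0.242]]))
for c,n in((S,'scene'),(T,'top')):
    im=cv2.cvtColor(c['img'],cv2.COLOR_RGB2BGR)
    x0,y0,w,h=(190,130,210,160) if n=='scene' else (165,150,220,150)
    cv2.imwrite(f'pics/{n}1.png',cv2.resize(im[y0:y0+h,x0:x0+w],None,fx=3.6,fy=3.6,interpolation=cv2.INTER_CUBIC))
E
```

```text
scene straightedge 0.9 1369 [330.9 249.3] [72.  20.1] 63.4 [[ 0.516 -0.284  0.01 ]]
scene straightedge 0.64 1557 [211.8 277.1] [75.5 22.1] 59.0 [[ 0.281 -0.227  0.01 ]]
scene bed_plate 0.61 2794 [255.2 168.6] [98.2 34.7] 29.4 [[0.515 0.013 0.03 ]]
scene film_can 0.67 367 [257.5 215. ] [26. 15.] 90.0 [[ 0.446 -0.112  0.01 ]]
scene stone 0.77 400 [359.1 185.1] [19.7 25.5] 56.3 [[ 0.704 -0.14   0.01 ]]
top straightedge 0.94 998 [341.8 194.4] [67.3 15.6] 17.4 [[ 0.521 -0.271  0.01 ]]
top straightedge 0.68 1053 [322.5 284.4] [67.7 15.6] 2.9 [[ 0.284 -0.213  0.01 ]]
top straightedge 0.58 3402 [220.8 194.1] [37.7 94.2] 75.4 [[0.527 0.052 0.01 ]]
top bed_plate 0.86 3389 [221.5 193.6] [37.4 94.8] 75.0 [[0.526 0.049 0.03 ]]
top film_can 0.47 3595 [220.5 194.3] [39.  95.5] 75.4 [[0.527 0.053 0.01 ]]
top stone 0.68 315 [293. 130.] [20. 18.] 90.0 [[ 0.698 -0.143  0.01 ]]
top stone 0.64 3592 [221.5 194.1] [39.  95.1] 74.7 [[0.527 0.051 0.01 ]]
[[ 29.75712563 264.37888307]
 [ 12.60864835  42.26093665]] [[243.20150802 395.78848098]
 [-29.74478844 382.77212048]]
```

View pics/scene1.png

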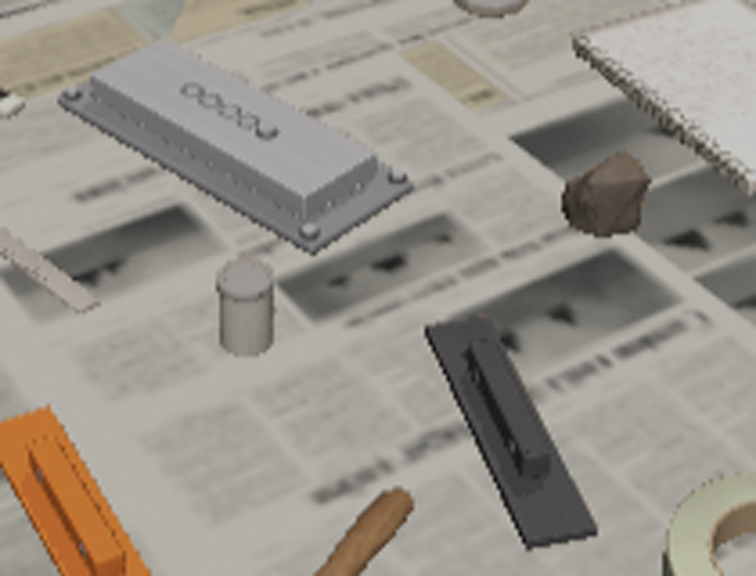

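View pics/top1.png

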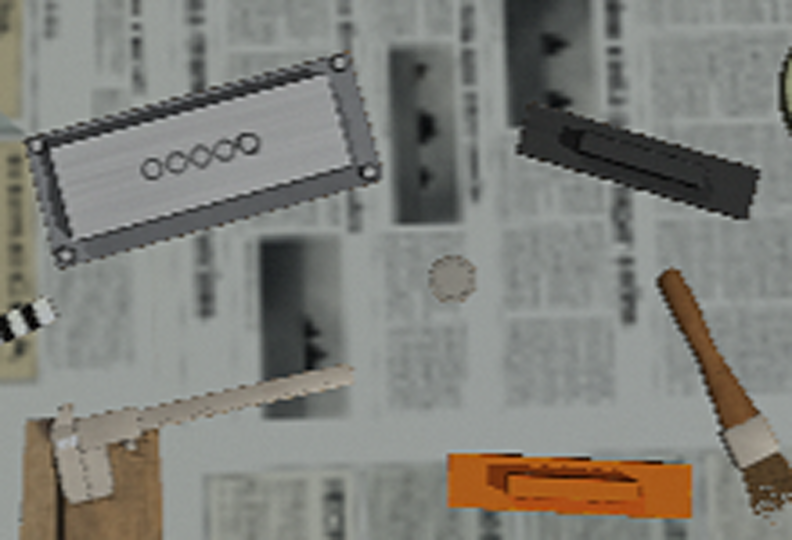

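The two views disagree, so I'll use the wrist camera to decide between them. I'm swinging the arm to the work area, raised slightly.

>>> play_rows([
  [0, [0, 0, -5], [0, 0, 0]],
  [0, [0, 2, -3], [0, 0, 2]],
  [0, [-0.2, 4.9, 0], [0, 0, 5.2]],
  [0, [-0.2, 4.9, 0], [0, 0, 5.2]],
  [0, [-0.2, 4.9, 0], [0, 0, 5.2]],
  [0, [-0.2, 4.9, 0], [0, 0, 5.2]],
  [0, [-0.2, 4.9, 0], [0, 0, 5.2]],
  [0, [-0.2, 4.9, 0], [0, 0, 5.2]],
], newtons=40)

```text
time: 2.05
ee_pos: [0.4014, 0.3761, 0.3205]
tcp_rot: [179.7, 0.4, 42.5]
wrist_force: [-0.1, 0.7, 0.3]
opening: 0.0855
```

>>> play_rows([
  [0, [-0.2, 4.9, 0], [0, 0, 5.2]],
  [0, [-0.2, 4.9, 0], [0, 0, 5.2]],
  [0, [-0.2, 4.9, 0], [0, 0, 5.2]],
  [0, [-0.2, 4.9, 0], [0, 0, 5.2]],
  [0, [-0.2, 4.9, 0], [0, 0, 5.2]],
  [0, [-0.4, 4.9, 0], [0, 0, 5.2]],
  [0, [-0.4, 4.9, 0], [0, 0, 5.2]],
  [0, [-0.4, 4.9, 0], [0, 0, 5.2]],
  [0, [0, 0, 0], [0, 0, 0]],
])

```text
time: 2.95
ee_pos: [0.5379, 0.0065, 0.3205]
tcp_rot: [179.4, 0.2, -1.4]
wrist_force: [-0.2, 0.1, -0.1]
opening: 0.0851
```

```bash
python3 - <<'E'
from h import *
W=camera('wrist'); save(W,'w1'); o=get_obs(); print(o['ee_pos'],o['tcp_rot'],o['q'],W['xyz'],W['orientation'])
for t in ['straightedge','bed_plate','film_can']:
    for r in spotter.trace(W,t):
        ys,xs=np.nonzero(r['pixels']); print(t,r['confidence'],len(xs),xs.mean(),ys.mean(),ray(W,[xs.mean(),ys.mean()],.03 if t=='bed_plate' else .01))
E
```

```text
[0.53802132 0.00847332 0.32048667] [179.46728918   0.19477225  -1.2223367 ] [  1.16916357   6.17601536  20.24247747 104.28329385  -0.5241195
  92.39158656] [0.54048974 0.08508126 0.45229577] [161.96481668   0.21904389  -1.44109914]
straightedge 0.62 1487 124.25084061869536 276.892400806994 [[ 0.28543957 -0.16874547  0.01      ]]
bed_plate 0.68 13627 270.11191017832243 120.29426873119542 [[0.52469469 0.06492213 0.03      ]]
film_can 0.97 720 213.35972222222222 260.0138888888889 [[ 0.42877261 -0.14245557  0.01      ]]
```

View pics/w1.png

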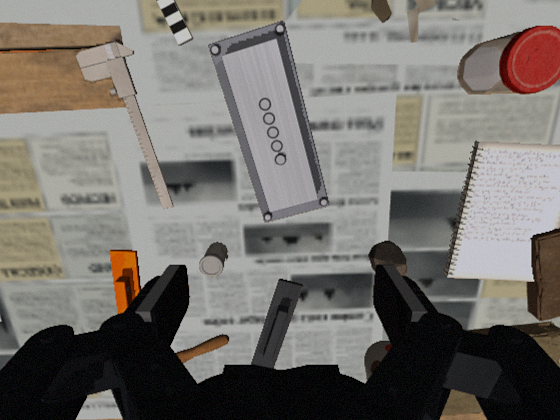

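The wrist picture shows the plate with its pins from (265,104) to (280,158), and the pin at the -y end looks proud. The dark straightedge is at about (276,325). I'll compare the three cameras on the pins.

```bash
python3 - <<'E'
from h import *
W=camera('wrist');S=camera('scene');T=camera('top')
for c,n in((W,'w'),(S,'s'),(T,'t')): np.savez(f'{n}.npz',**{k:c[k] for k in ['img','intrinsics','xyz','orientation']}); save(c,n+'2')
im=cv2.cvtColor(W['img'],cv2.COLOR_RGB2BGR)
cv2.imwrite('pics/w2c.png',cv2.resize(im[15:225,200:335],None,fx=2.8,fy=2.8,interpolation=cv2.INTER_CUBIC))
im=cv2.cvtColor(S['img'],cv2.COLOR_RGB2BGR)
cv2.imwrite('pics/s2c.png',cv2.resize(im[135:205,200:310],None,fx=7,fy=7,interpolation=cv2.INTER_CUBIC))
# pins
sp=np.array([[190+190/3.6,130+90/3.6],[190+267/3.6,130+131/3.6]])
tp=np.array([[165+152/3.6,150+168/3.6],[165+248/3.6,150+143/3.6]])
wp=np.array([[265,104],[280,158.]])
for c,p in((S,sp),(T,tp),(W,wp)): print(ray(c,p,.03))
E
```

```text
[[0.51870727 0.08429272 0.03      ]
 [0.53808919 0.01411482 0.03      ]]
[[0.51901919 0.08476292 0.03      ]
 [0.53605179 0.01523984 0.03      ]]
[[0.51827895 0.09081206 0.03      ]
 [0.53611974 0.0222832  0.03      ]]
```

View pics/w2c.png

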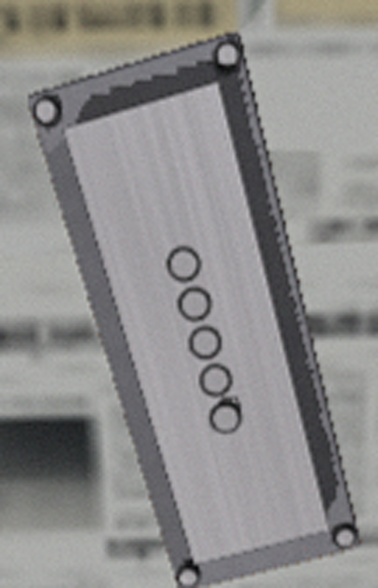

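View pics/s2c.png

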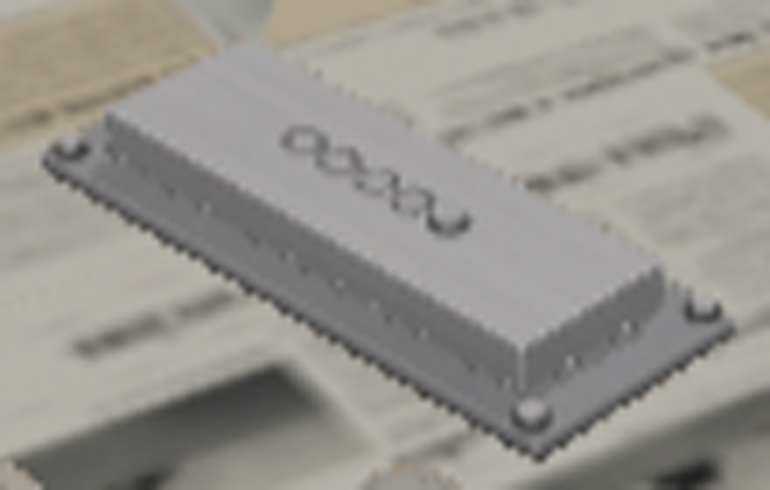

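```bash
python3 - <<'E'
from h import *
from h import camera
S=camera('scene');T=camera('top');o=get_obs();print(o['ee_pos'],o['tcp_rot'],o['time'])
im=T['img']
for c in (T,S):
  hsv=cv2.cvtColor(c['img'],cv2.COLOR_RGB2HSV)
  r=spotter.trace(c,'straightedge')
  for k in r[:3]:
    ys,xs=np.nonzero(k['pixels']);
    if len(xs)<100: continue
    g=c['img'][ys,xs].mean(0)
    if g[0]>110: continue
    rect=cv2.minAreaRect(np.c_[xs,ys].astype(np.float32)); b=cv2.boxPoints(rect)
    P=ray(c,np.r_[b,[b.mean(0)]],.006); print(k['confidence'],g,b.round(1).tolist());print(P.round(4))
    p=ray(c,np.c_[xs,ys],.008)[:,:2]; m=p.mean(0); w,v=np.linalg.eigh(np.cov((p-m).T)); d=v[:,1]*np.sign(v[1,1]); print('mean',m,'dir',d,'yaw',np.degrees(np.arctan2(-d[0],d[1])))
    q=(p-m)@v; print('ext',q.min(0),q.max(0))
E
```

```text
[0.53806083 0.01248268 0.32044251] [179.48501575   0.20203973  -0.80638855] 3.4
0.66 [46.82319925 47.69410664 47.10944808] [[306.79998779296875, 193.10000610351562], [311.5, 177.10000610351562], [376.70001220703125, 196.5], [372.0, 212.5]]
[[ 0.5263 -0.1773  0.006 ]
 [ 0.5692 -0.1911  0.006 ]
 [ 0.5141 -0.3653  0.006 ]
 [ 0.4712 -0.3511  0.006 ]
 [ 0.5202 -0.2712  0.006 ]]
mean [ 0.52030138 -0.27048624] dir [0.30334304 0.95288142] yaw -17.658504734588295
ext [-0.02243855 -0.09135805] [0.02269675 0.0906766 ]
0.8 [73.5236415  72.33733239 71.55822159] [[305.0, 221.0], [324.20001220703125, 211.39999389648438], [357.0, 277.0], [337.79998779296875, 286.6000061035156]]
[[ 0.5239 -0.1797  0.006 ]
 [ 0.5784 -0.1751  0.006 ]
 [ 0.5151 -0.3656  0.006 ]
 [ 0.4694 -0.3655  0.006 ]
 [ 0.5193 -0.2785  0.006 ]]
mean [ 0.5176406  -0.27999832] dir [0.30583564 0.95208432] yaw -17.808445055360018
ext [-0.02319204 -0.0874737 ] [0.02270513 0.10122017]
```

>>> play_rows([
  [0, [-0.2, 3.5, 2], [0, 0, 2.1]],
  [0, [0, 3.5, 2], [0, 0, 2.1]],
  [0, [0.2, 3.5, 2], [0, 0, 2.1]],
  [0, [0.3, 3.5, 2], [0, 0, 2.1]],
  [0, [0.4, 3.5, 2], [0, 0, 2.1]],
  [0, [0.5, 3.5, 2], [0, 0, 2.1]],
  [0, [0.6, 3.5, 2], [0, 0, 2.1]],
  [0, [0.7, 3.5, 2], [0, 0, 2.1]],
  [0, [0, 0, 0], [0, 0, 0]],
  [0, [0, 0, 0], [0, 0, 0]],
])

```text
time: 4.5
ee_pos: [0.5228, -0.277, 0.1565]
tcp_rot: [179.6, -0.1, -17.8]
wrist_force: [0.3, 0.4, -0.2]
opening: 0.0854
```

```bash
cat >> h.py <<'E'
def delta(target,yaw=None):
    o=get_obs(); Rm=R.from_euler('xyz',o['tcp_rot'],degrees=True)
    print('t',o['time'],'pos',o['ee_pos'].round(4),'rot',np.round(o['tcp_rot'],2),'F',o['wrist_force'].round(2),'q',o['q'].round(1))
    print('shift cm',(Rm.inv().apply(np.array(target)-o['ee_pos'])*100).round(2))
    if yaw is not None:
        Rt=R.from_euler('xyz',[180,0,yaw],degrees=True); print('turn',(Rm.inv()*Rt).as_rotvec(degrees=True).round(2))
E
python3 - <<'E'
from h import *
delta([.520,-.271,.022],-17.7)
W=camera('wrist'); save(W,'w3')
E
```

```text
t 4.5 pos [ 0.5228 -0.277   0.1565] rot [ 1.796e+02 -8.000e-02 -1.779e+01] F [ 0.31  0.35 -0.19] q [-27.7   9.7   5.8  85.9  -0.4  80. ]
shift cm [-0.47 -0.58 13.45]
turn [ 0.4  -0.08 -0.09]
```

View pics/w3.png

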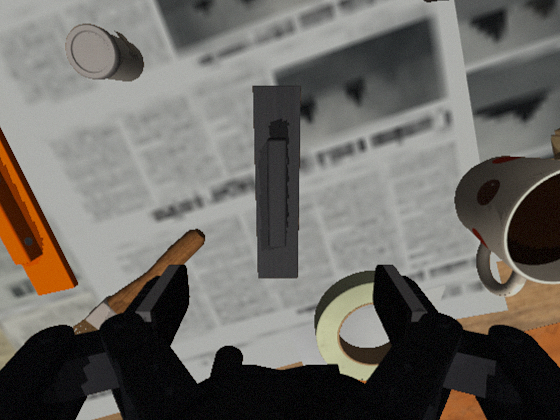

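```bash
python3 - <<'E'
from h import *
W=camera('wrist')
b=np.array([[253,87],[300,86],[299,278],[258,278.]])
P=ray(W,b,.008);print(P.round(4),P.mean(0))
rb=np.array([[270,140],[287,139],[286,246],[271,247.]])
P=ray(W,rb,.026);print(P.round(4),P.mean(0))
a=P[[0,1]].mean(0)-P[[2,3]].mean(0);print(np.linalg.norm(a),np.degrees(np.arctan2(-a[0],a[1])))
for r in spotter.trace(W,'straightedge'):
    ys,xs=np.nonzero(r['pixels'])
    p=ray(W,np.c_[xs,ys],.008)[:,:2]; m=p.mean(0); w,v=np.linalg.eigh(np.cov((p-m).T)); d=v[:,1]*np.sign(v[1,1]); q=(p-m)@v
    print(r['confidence'],m,np.degrees(np.arctan2(-d[0],d[1])),q.min(0),q.max(0))
delta([.520,-.271,.022],-17.7)
E
```

```text
[[ 0.5291 -0.1821  0.008 ]
 [ 0.5662 -0.1932  0.008 ]
 [ 0.5137 -0.3646  0.008 ]
 [ 0.4748 -0.3521  0.008 ]] [ 0.52095988 -0.27300717  0.008     ]
[[ 0.53   -0.2256  0.026 ]
 [ 0.5434 -0.2291  0.026 ]
 [ 0.5141 -0.3193  0.026 ]
 [ 0.5009 -0.3161  0.026 ]] [ 0.52210487 -0.27252235  0.026     ]
0.09491641879464305 -17.906425032872804
0.95 [ 0.52295738 -0.26447787] -17.76631352796536 [-0.02002938 -0.09813377] [0.02002434 0.0810516 ]
0.69 [ 0.28478419 -0.23858321] -11.896793501439719 [-0.02820226 -0.06864144] [0.03075595 0.09516928]
t 4.65 pos [ 0.5234 -0.276   0.1573] rot [ 1.7958e+02 -1.5000e-01 -1.7680e+01] F [ 0.01  0.63 -0.15] q [-27.6   9.6   5.8  86.   -0.4  80.1]
shift cm [-0.51 -0.47 13.53]
turn [ 0.42 -0.15  0.02]
```

>>> play_rows([
  [0, [-0.3, -0.3, 4], [0.4, 0, 0]],
  [0, [0, 0, 4], [0, 0, 0]],
  [0, [0, 0, 2.5], [0, 0, 0]],
  [0, [0, 0, 0], [0, 0, 0]],
])

```text
time: 5.05
ee_pos: [0.5257, -0.2693, 0.0549]
tcp_rot: [179.9, -0.7, -17.3]
wrist_force: [-0.2, -0.1, -0.1]
opening: 0.0852
```

```bash
python3 - <<'E'
from h import *
delta([.5215,-.2725,.022],-17.8)
E
```

```text
t 5.05 pos [ 0.5257 -0.2693  0.0549] rot [179.92  -0.69 -17.26] F [-0.2  -0.11 -0.12] q [-27.1  10.3  -4.8  74.2   0.   80.1]
shift cm [-0.34  0.43  3.28]
turn [ 0.07 -0.69  0.54]
```

>>> play_rows([
  [0, [-0.3, 0.4, 1.5], [0, -0.6, 0.5]],
  [0, [0, 0, 1.3], [0, 0, 0]],
  [0, [0, 0, 0], [0, 0, 0]],
])

```text
time: 5.35
ee_pos: [0.5238, -0.2718, 0.0291]
tcp_rot: [179.9, -0.3, -17.6]
wrist_force: [-0.5, 0.5, -0.1]
opening: 0.0856
```

```bash
python3 - <<'E'
from h import *
delta([.5215,-.2725,.022],-17.8)
E
```

```text
t 5.35 pos [ 0.5238 -0.2718  0.0291] rot [179.88  -0.32 -17.64] F [-0.53  0.52 -0.13] q [-27.4  11.4  -6.5  71.8  -0.1  80.2]
shift cm [-0.21  0.13  0.71]
turn [ 0.12 -0.32  0.16]
```

>>> play_rows([
  [0, [-0.2, 0.1, 0.6], [0, -0.3, 0.1]],
  [0, [0, 0, 0.1], [0, 0, 0]],
  [0.5, [0, 0, 0], [0, 0, 0]],
  [0.5, [0, 0, 0], [0, 0, 0]],
  [0.5, [0, 0, 0], [0, 0, 0]],
], newtons=40)

```text
time: 5.85
ee_pos: [0.5229, -0.2731, 0.0241]
tcp_rot: [179.8, -0.2, -17.8]
wrist_force: [0.5, 0.5, 0.4]
opening: 0.0439
```

>>> play_rows([
  [0.9, [0, 0, 0], [0, 0, 0]],
  [1, [0, 0, 0], [0, 0, 0]],
  [1, [0, 0, 0], [0, 0, 0]],
  [1, [0, 0, 0], [0, 0, 0]],
  [1, [0, 0, 0], [0, 0, 0]],
], newtons=40)

```text
time: 6.35
ee_pos: [0.523, -0.2732, 0.0248]
tcp_rot: [179.8, -0.3, -17.8]
wrist_force: [-1.0, 0.6, 0.9]
opening: 0.0147
```

>>> play_rows([
  [1, [0, 0, -2], [0, 0, 0]],
  [1, [0, 0, -4], [0, 0, 0]],
  [1, [0, 0, -4], [0, 0, 0]],
  [1, [0, 0, -3], [0, 0, 0]],
  [1, [0, 0, 0], [0, 0, 0]],
])

```text
time: 6.85
ee_pos: [0.5208, -0.2717, 0.156]
tcp_rot: [179.9, 0.1, -17.8]
wrist_force: [1.0, 0.4, -1.0]
opening: 0.0148
```

```bash
python3 - <<'E'
from h import *
W=camera('wrist'); save(W,'w4'); S=camera('scene'); save(S,'s4')
delta([.5275,.050,.12],13.8)
E
```

```text
t 6.95 pos [ 0.5197 -0.2711  0.1517] rot [179.96   0.42 -17.76] F [-0.39 -0.34 -2.91] q [-27.5   9.5   5.   85.9  -0.1  80.3]
shift cm [ -9.03 -30.82   3.22]
turn [ -0.07   0.42 -31.56]
```

View pics/w4.png

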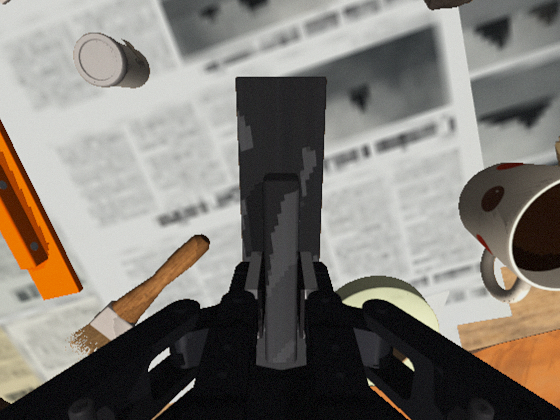

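View pics/s4.png

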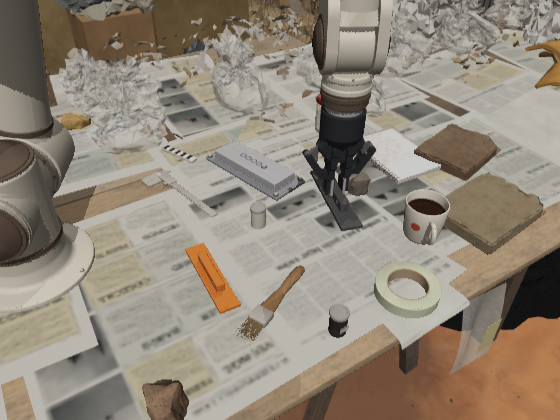

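Lifted and held (about 2 N of weight on the wrist). The tongue end shows at (236..326,77) in the wrist picture. I'll work out the offset in the hand.

```bash
python3 - <<'E'
from h import *
W=camera('wrist');o=get_obs()
im=cv2.cvtColor(W['img'],cv2.COLOR_RGB2BGR); cv2.imwrite('pics/w5c.png',cv2.resize(im[60:380,200:360],None,fx=1.8,fy=1.8,interpolation=cv2.INTER_CUBIC))
Rm=R.from_euler('xyz',o['tcp_rot'],degrees=True)
for uv,h in (([[236,77],[326,76],[281,76.5]],.0168),([[264,174],[300,174],[266,366],[305,366]],-.0012)):
    P=ray(W,uv,o['ee_pos'][2]-h); print((Rm.inv().apply(P-o['ee_pos'])*1000).round(1))
print(o['ee_pos'],o['wrist_force'],o['torque'])
E
```

```text
[[-19.2 -89.9  16.9]
 [ 20.4 -90.2  16.6]
 [  0.6 -90.1  16.8]]
[[ -6.6 -50.3  -1.2]
 [  8.6 -50.3  -1.3]
 [ -7.2  50.8  -1.1]
 [ 13.   50.7  -1.3]]
[ 0.51911945 -0.27085912  0.1504855 ] [ 0.32740039  0.66440475 -3.47528177] [0.01324668 0.02936661 0.02225868]
```

View pics/w5c.png

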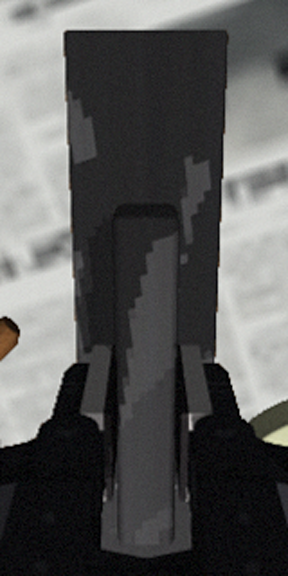

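>>> play_rows([
  [1, [-0.7, -3.4, -0.4], [0, 0, -5.3]],
  [1, [-0.4, -3.5, -0.4], [0, 0, -5.3]],
  [1, [-0.1, -3.5, -0.3], [0, 0, -5.3]],
  [1, [0.3, -3.5, -0.3], [0, 0, -5.3]],
  [1, [0.6, -3.5, -0.3], [0, 0, -5.3]],
  [1, [0.9, -3.4, -0.3], [0, 0, -5.3]],
  [1, [0, 0, 0], [0, 0, 0]],
  [1, [0, 0, 0], [0, 0, 0]],
])

```text
time: 7.8
ee_pos: [0.5349, -0.0529, 0.1538]
tcp_rot: [-179.1, 1.7, 15.2]
wrist_force: [0.6, -0.0, -1.9]
opening: 0.015
```

```bash
python3 - <<'E'
from h import *
W=camera('wrist'); save(W,'w6'); W=camera('wrist');save(W,'w6')
np.savez('w6.npz',**{k:W[k] for k in ['img','intrinsics','xyz','orientation']})
delta([.5275,.050,.12],13.8)
E
```

```text
t 7.9 pos [ 0.535  -0.0537  0.1542] rot [-179.05    1.7    15.12] F [ 0.04  0.38 -1.98] q [-5.9  4.3 -0.4 87.2  0.3 69. ]
shift cm [  2.09 -10.15   3.52]
turn [-0.93  1.71  1.31]
```

View pics/w6.png

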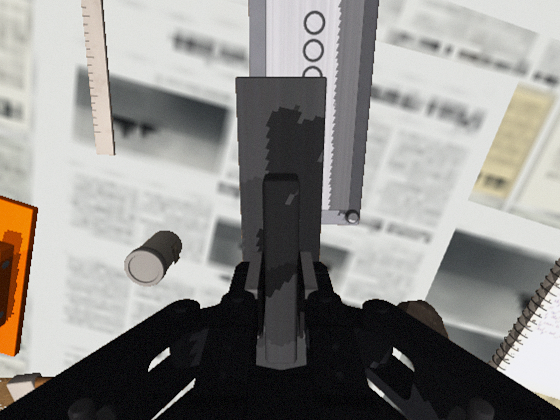

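The wrist picture shows pins at (314,22), (313,50) and, partly, (312,74), past the straightedge's end at (281,77). I'll compute positions from these.

```bash
python3 - <<'E'
from h import *
W=dict(np.load('w6.npz'))
im=cv2.cvtColor(W['img'],cv2.COLOR_RGB2BGR); cv2.imwrite('pics/w6c.png',cv2.resize(im[0:120,230:390],None,fx=5,fy=5,interpolation=cv2.INTER_CUBIC))
g=cv2.GaussianBlur(cv2.cvtColor(im,cv2.COLOR_BGR2GRAY),(3,3),0)
c=cv2.HoughCircles(g[:,230:390],cv2.HOUGH_GRADIENT,1,15,param1=80,param2=14,minRadius=7,maxRadius=14)
for x,y,r in c[0]:
    if y<90: print(x+230,y,r,ray(W,[x+230,y],.0304))
# older images: wrist w.npz, top
W=dict(np.load('w.npz')); g=cv2.cvtColor(W['img'],cv2.COLOR_RGB2GRAY)[90:175,240:300]
g=cv2.resize(g,None,fx=4,fy=4,interpolation=cv2.INTER_CUBIC)
c=cv2.HoughCircles(g,cv2.HOUGH_GRADIENT,1,35,param1=80,param2=14,minRadius=18,maxRadius=34)
for x,y,r in c[0]: print('w',x/4+240,y/4+90,r,ray(W,[x/4+240,y/4+90],.0304).round(4))
W=dict(np.load('t.npz')); g=cv2.cvtColor(W['img'],cv2.COLOR_RGB2GRAY)[180:210,195:245]
g=cv2.resize(g,None,fx=8,fy=8,interpolation=cv2.INTER_CUBIC)
c=cv2.HoughCircles(g,cv2.HOUGH_GRADIENT,1,40,param1=80,param2=12,minRadius=14,maxRadius=30)
for x,y,r in c[0]: print('t',x/8+195,y/8+180,r,ray(W,[x/8+195,y/8+180],.0304).round(4))
E
```

```text
312.5 50.5 11.1 [[0.52279041 0.06690418 0.0304    ]]
315.5 22.5 9.4 [[0.51958432 0.08497015 0.0304    ]]
313.5 77.5 9.6 [[0.52883873 0.04943552 0.0304    ]]
w 273.125 137.375 23.9 [[0.5276 0.0493 0.0304]]
w 269.375 123.375 24.0 [[0.5232 0.0671 0.0304]]
w 279.625 164.125 20.2 [[0.5355 0.0142 0.0304]]
w 276.625 150.875 24.6 [[0.5318 0.0318 0.0304]]
w 265.375 109.125 18.8 [[0.5186 0.0846 0.0304]]
t 234.4375 189.9375 24.6 [[0.5354 0.0138 0.0304]]
t 236.4375 200.4375 29.3 [[0.5078 0.0089 0.0304]]
```

View pics/w6c.png

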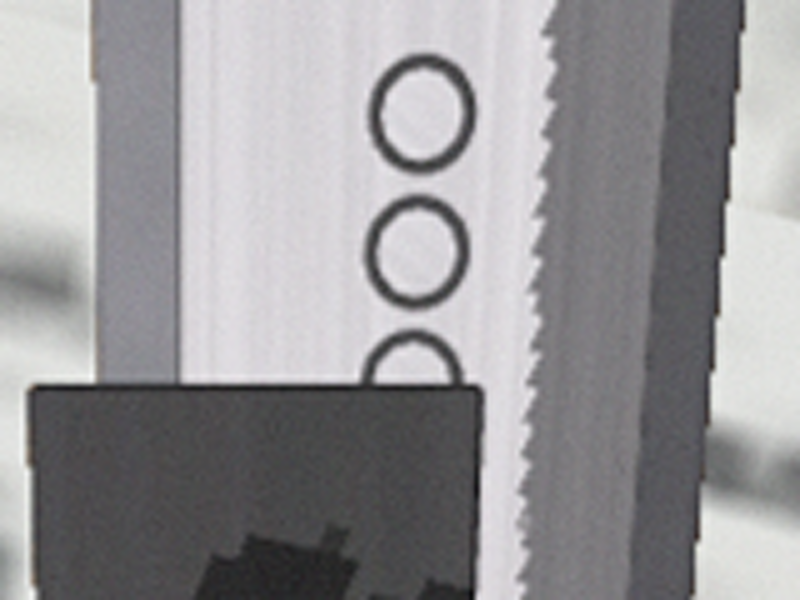

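All estimates agree. The plate's centre is (0.5275, 0.0494), its yaw is 13.6°, and the proud pin is at the -y end. Moving above it.

```bash
python3 - <<'E'
from h import *
delta([.527,.0493,.10],13.6)
E
```

```text
t 7.9 pos [ 0.535  -0.0537  0.1542] rot [-179.05    1.7    15.12] F [ 0.04  0.38 -1.98] q [-5.9  4.3 -0.4 87.2  0.3 69. ]
shift cm [  2.08 -10.06   5.52]
turn [-0.93  1.71  1.51]
```

>>> play_rows([
  [1, [0.7, -3.4, 0.5], [-0.9, 1.7, 1.5]],
  [1, [0.5, -3.3, 1.5], [0, 0, 0]],
  [1, [0.5, -3.3, 1.5], [0, 0, 0]],
  [1, [0, 0, 1.0], [0, 0, 0]],
  [1, [0, 0, 0], [0, 0, 0]],
  [1, [0, 0, 0], [0, 0, 0]],
])

```text
time: 8.5
ee_pos: [0.5267, 0.0438, 0.1052]
tcp_rot: [180.0, 0.1, 12.8]
wrist_force: [0.1, 1.0, -1.6]
opening: 0.0146
```

```bash
python3 - <<'E'
from h import *
delta([.527,.0493,.07],13.6)
E
```

```text
t 8.5 pos [0.5267 0.0438 0.1052] rot [1.7995e+02 1.2000e-01 1.2750e+01] F [ 0.07  0.98 -1.63] q [ 4.8  1.7 -8.5 79.9 -0.1 82. ]
shift cm [ 0.16 -0.54  3.52]
turn [ 0.05  0.12 -0.85]
```

>>> play_rows([
  [1, [0.15, -0.5, 1.5], [-2, 0, -0.8]],
  [1, [0, 0, 1.5], [0, 0, 0]],
  [1, [0, 0, 0.3], [0, 0, 0]],
  [1, [0, 0, 0], [0, 0, 0]],
  [1, [0, 0, 0], [0, 0, 0]],
])

```text
time: 9.0
ee_pos: [0.5288, 0.0436, 0.073]
tcp_rot: [178.0, 0.0, 13.1]
wrist_force: [-0.3, -0.1, -1.4]
opening: 0.0149
```

```bash
python3 - <<'E'
from h import *
delta([.527,.0493,.062],13.6)
S=camera('scene'); im=cv2.cvtColor(S['img'],cv2.COLOR_RGB2BGR)
cv2.imwrite('pics/s7.png',cv2.resize(im[90:220,180:330],None,fx=4.5,fy=4.5,interpolation=cv2.INTER_CUBIC))
E
```

```text
t 9.0 pos [0.5288 0.0436 0.073 ] rot [1.7795e+02 1.0000e-02 1.3140e+01] F [-0.26 -0.11 -1.37] q [  5.8   2.2 -11.6  75.9  -2.   82.6]
shift cm [-0.04 -0.63  1.08]
turn [ 2.05  0.02 -0.46]
```

View pics/s7.png

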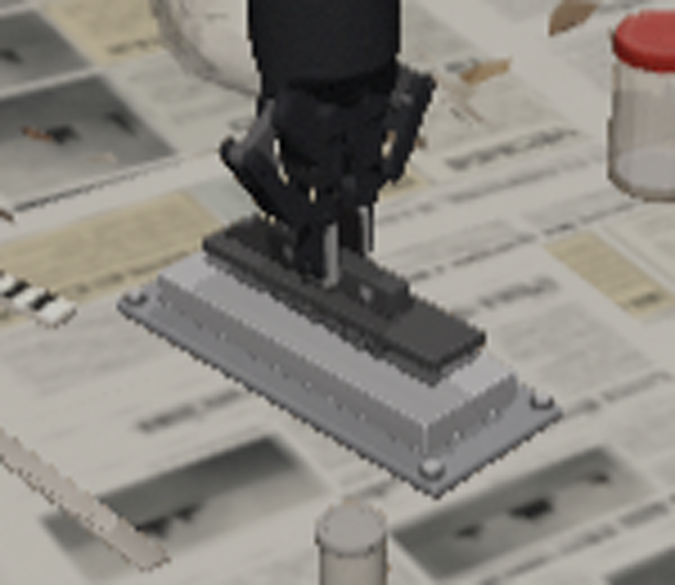

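>>> play_rows([
  [1, [-0.1, -0.6, 0.5], [0, 0, -0.4]],
  [1, [0, -0.3, 0.5], [0, 0, 0]],
  [1, [0, 0, 0.1], [0, 0, 0]],
  [1, [0, 0, 0], [0, 0, 0]],
])

```text
time: 9.45
ee_pos: [0.5262, 0.0524, 0.0619]
tcp_rot: [178.0, -0.1, 13.6]
wrist_force: [0.0, 0.4, -1.0]
opening: 0.0148
```

```bash
python3 - <<'E'
from h import *
delta([.5268,.0502,.0595],13.6)
E
```

```text
t 9.45 pos [0.5262 0.0524 0.0619] rot [ 1.7796e+02 -9.0000e-02  1.3560e+01] F [ 0.    0.36 -1.01] q [  6.7   2.2 -12.9  74.6  -2.   83.2]
shift cm [0.   0.22 0.25]
turn [ 2.04 -0.09 -0.04]
```

>>> play_rows([
  [1, [0, 0.2, 0.05], [0, 0, 0]],
  [1, [0, 0, 0.05], [0, 0, 0]],
  [1, [0, 0, 0.05], [0, 0, 0]],
  [1, [0, 0, 0], [0, 0, 0]],
])

```text
time: 9.85
ee_pos: [0.5269, 0.0503, 0.0607]
tcp_rot: [178.0, -0.1, 13.6]
wrist_force: [-0.5, -0.8, -1.5]
opening: 0.015
```

```bash
python3 - <<'E'
from h import *
delta([.5268,.0502,.0595],13.6)
E
```

```text
t 9.85 pos [0.5269 0.0503 0.0607] rot [ 1.7796e+02 -1.1000e-01  1.3570e+01] F [-0.49 -0.81 -1.48] q [  6.5   2.2 -12.9  74.5  -2.   82.9]
shift cm [-0.01  0.01  0.12]
turn [ 2.04 -0.11 -0.03]
```

>>> play_rows([
  [1, [0, 0, 0.06], [0, 0, 0]],
  [1, [0, 0, 0.06], [0, 0, 0]],
])

```text
time: 10.05
ee_pos: [0.527, 0.0502, 0.0596]
tcp_rot: [178.0, -0.1, 13.6]
wrist_force: [-0.2, -0.0, -2.0]
opening: 0.0146
```

>>> play_rows([
  [1, [0, 0, 0.06], [0, 0, 0]],
  [1, [0, 0, 0.03], [0, 0, 0]],
])

```text
time: 10.25
ee_pos: [0.527, 0.0502, 0.0586]
tcp_rot: [178.0, -0.1, 13.6]
wrist_force: [-0.3, -0.4, -1.3]
opening: 0.0146
```

>>> play_rows([
  [1, [0, 0, 0.05], [0, 0, 0]],
  [1, [0, 0, 0], [0, 0, 0]],
])

```text
time: 10.45
ee_pos: [0.5271, 0.0503, 0.0585]
tcp_rot: [178.0, -0.1, 13.6]
wrist_force: [-0.8, -0.1, -0.8]
opening: 0.0148
```

>>> play_rows([
  [1, [0, 0, 0.05], [0, 0, 0]],
  [1, [0, 0, 0], [0, 0, 0]],
])

```text
time: 10.65
ee_pos: [0.5271, 0.0503, 0.0584]
tcp_rot: [178.0, -0.2, 13.6]
wrist_force: [-1.7, -0.2, 1.1]
opening: 0.0149
```

Contact felt. Releasing and going up.

>>> play_rows([
  [0.7, [0, 0, 0], [0, 0, 0]],
  [0.4, [0, 0, 0], [0, 0, 0]],
  [0.4, [0, 0, 0], [0, 0, 0]],
  [0.3, [0, 0, 0], [0, 0, 0]],
])

```text
time: 11.05
ee_pos: [0.5276, 0.0503, 0.0584]
tcp_rot: [177.9, -0.2, 13.6]
wrist_force: [0.4, 0.2, 0.1]
opening: 0.0601
```

>>> play_rows([
  [0.3, [0, 0, -1.5], [0, 0, 0]],
  [0.3, [0, 0, -3], [2, 0, 0]],
  [0.3, [0, 0, -4], [0, 0, 0]],
  [0.3, [0, 0, -3], [0, 0, 0]],
  [0.3, [0, 0, 0], [0, 0, 0]],
])

```text
time: 11.55
ee_pos: [0.5258, 0.0518, 0.1808]
tcp_rot: [-180.0, -0.2, 13.6]
wrist_force: [-0.4, 0.4, 0.3]
opening: 0.0598
```

```bash
python3 - <<'E'
from h import *
delta([.527,.0493,.12],13.6)
W=camera('wrist');save(W,'w8')
S=camera('scene'); im=cv2.cvtColor(S['img'],cv2.COLOR_RGB2BGR)
cv2.imwrite('pics/s8.png',cv2.resize(im[120:220,180:330],None,fx=5,fy=5,interpolation=cv2.INTER_CUBIC))
T=camera('top'); save(T,'t8')
np.savez('w8.npz',**{k:W[k] for k in ['img','intrinsics','xyz','orientation']})
E
```

```text
t 11.55 pos [0.5258 0.0518 0.1808] rot [-179.97   -0.19   13.57] F [-0.38  0.41  0.26] q [ 5.6  1.  -0.9 87.9  0.1 82. ]
shift cm [0.04 0.28 6.08]
turn [-0.03 -0.19 -0.03]
```

View pics/w8.png

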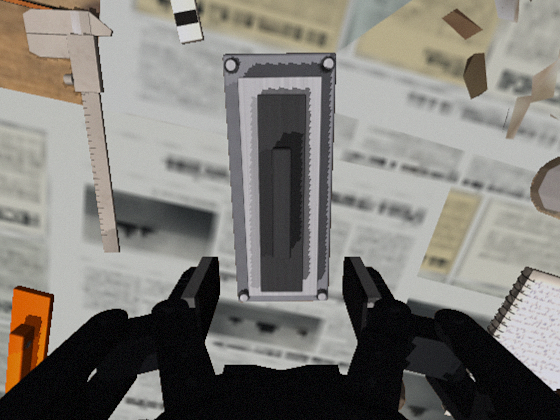

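View pics/s8.png

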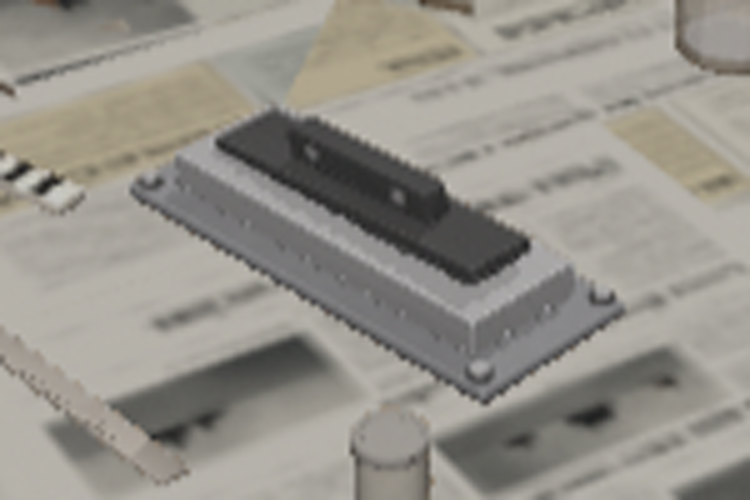

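The wrist picture shows the straightedge lying on the face with its left end at (257..306,94) and right end at (261..302,292). In the scene picture its right end is up. Measuring the centring.

```bash
python3 - <<'E'
from h import *
W=dict(np.load('w8.npz'))
im=cv2.cvtColor(W['img'],cv2.COLOR_RGB2BGR); cv2.imwrite('pics/w8c.png',cv2.resize(im[45:310,210:350],None,fx=2.2,fy=2.2,interpolation=cv2.INTER_CUBIC))
L=ray(W,[[257,94.5],[306,94.5]],.038).mean(0); Rr=ray(W,[[260.5,292],[303,292]],.0450).mean(0)
m=(L+Rr)/2; d=L-Rr; print(L,Rr,m,np.linalg.norm(d),np.degrees(np.arctan2(-d[0],d[1])))
F=ray(W,[[238,78],[320,77]],.03).mean(0);print('face left end',F)
a=np.radians(13.6); ax=np.array([np.cos(a),np.sin(a),0]);ay=np.array([-np.sin(a),np.cos(a),0])
c=np.array([.5275,.0494,0]);print('off plate xy',(m-c)@ax,(m-c)@ay,'face end along y',(F-c)@ay,(F-c)@ax)
for n in (78,-78,-36): print(n,(c+ay*n/1000).round(4))
E
```

```text
[0.50660938 0.13683849 0.038     ] [ 0.54908313 -0.03803899  0.045     ] [0.52784626 0.04939975 0.0415    ] 0.1800976116833606 13.651501993053893
face left end [0.50144679 0.1495399  0.03      ]
off plate xy 0.00033648769110984926 -8.166339249336717e-05 face end along y 0.1034582841110779 -0.00177559210047699
78 [0.5092 0.1252 0.    ]
-78 [ 0.5458 -0.0264  0.    ]
-36 [0.536  0.0144 0.    ]
```

View pics/w8c.png

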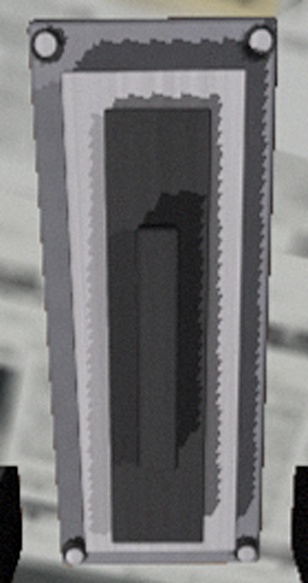

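>>> play_rows([
  [1, [0, -2.5, 1], [0, 0, 0]],
  [1, [0, -2.5, 2], [0, 0, 0]],
  [1, [0, -2.5, 2], [0, 0, 0]],
  [1, [0, 0, 2], [0, 0, 0]],
  [1, [0, 0, 2], [0, 0, 0]],
  [1, [0, 0, 1], [0, 0, 0]],
  [1, [0, 0, 0], [0, 0, 0]],
  [1, [0, 0, 0], [0, 0, 0]],
], newtons=40)

```text
time: 12.5
ee_pos: [0.5002, 0.1261, 0.0635]
tcp_rot: [-179.9, 1.0, 13.6]
wrist_force: [-0.8, 0.1, 0.6]
opening: 0.0002
```

```bash
python3 - <<'E'
from h import *
delta([.5092,.1252,.055],13.6)
E
```

```text
t 12.5 pos [0.5002 0.1261 0.0635] rot [-179.95    0.96   13.55] F [-0.81  0.05  0.6 ] q [ 14.1   1.7 -13.2  76.1   0.1  90.6]
shift cm [0.87 0.3  0.84]
turn [-0.05  0.96 -0.05]
```

>>> play_rows([
  [1, [0.8, 0.1, 0.2], [0, 0.9, 0]],
  [1, [0.1, 0.1, 0.3], [0, 0, 0]],
  [1, [0, 0, 0.2], [0, 0, 0]],
  [1, [0, 0, 0], [0, 0, 0]],
])

```text
time: 12.9
ee_pos: [0.5118, 0.126, 0.0583]
tcp_rot: [-179.9, -0.2, 13.5]
wrist_force: [0.7, -0.2, -1.0]
opening: 0.0003
```

```bash
python3 - <<'E'
from h import *
delta([.5092,.1252,.050],13.6)
E
```

```text
t 12.9 pos [0.5118 0.126  0.0583] rot [-179.95   -0.24   13.49] F [ 0.72 -0.19 -1.03] q [ 13.8   2.1 -13.3  74.3   0.   90.3]
shift cm [-0.28  0.02  0.83]
turn [-0.05 -0.24 -0.11]
```

>>> play_rows([
  [1, [-0.25, 0, 0.2], [0, 0, 0]],
  [1, [0, 0, 0.2], [0, 0, 0]],
  [1, [0, 0, 0.1], [0, 0, 0]],
  [1, [0, 0, 0], [0, 0, 0]],
])

```text
time: 13.3
ee_pos: [0.5093, 0.1253, 0.0534]
tcp_rot: [-180.0, -0.3, 13.5]
wrist_force: [-0.5, -0.1, 1.0]
opening: 0.0001
```

>>> play_rows([
  [1, [0, 0, 0.06], [0, 0, 0]],
  [1, [0, 0, 0.06], [0, 0, 0]],
  [1, [0, 0, 0.0], [0, 0, 0]],
])

```text
time: 13.6
ee_pos: [0.5093, 0.1254, 0.0521]
tcp_rot: [-179.9, -0.3, 13.5]
wrist_force: [0.3, 0.0, -0.3]
opening: 0.0003
```

>>> play_rows([
  [1, [0, 0, 0.06], [0, 0, 0]],
  [1, [0, 0, 0.06], [0, 0, 0]],
])

```text
time: 13.8
ee_pos: [0.5094, 0.1254, 0.051]
tcp_rot: [-179.9, -0.3, 13.5]
wrist_force: [-0.3, 0.6, -0.5]
opening: 0.0
```

>>> play_rows([
  [1, [0, 0, 0.06], [0, 0, 0]],
  [1, [0, 0, 0.04], [0, 0, 0]],
])

```text
time: 14.0
ee_pos: [0.5094, 0.1254, 0.0498]
tcp_rot: [-179.9, -0.3, 13.5]
wrist_force: [-0.6, -0.2, 0.8]
opening: 0.0
```

>>> play_rows([
  [1, [0, 0, 0.05], [0, 0, 0]],
  [1, [0, 0, 0], [0, 0, 0]],
])

```text
time: 14.2
ee_pos: [0.5095, 0.1254, 0.0498]
tcp_rot: [-180.0, -0.3, 13.5]
wrist_force: [-1.0, -0.0, 0.2]
opening: 0.0001
```

>>> play_rows([
  [1, [0, 0, 0.06], [0, 0, 0]],
])

```text
time: 14.3
ee_pos: [0.5096, 0.1255, 0.0496]
tcp_rot: [-180.0, -0.3, 13.5]
wrist_force: [-3.8, -0.7, 7.3]
opening: 0.0001
```

>>> play_rows([
  [1, [0, 0, 0.06], [0, 0, 0]],
])

```text
time: 14.4
ee_pos: [0.5096, 0.1255, 0.0496]
tcp_rot: [-180.0, -0.3, 13.5]
wrist_force: [-3.7, -0.8, 8.4]
opening: 0.0001
```

>>> play_rows([
  [1, [0, 0, 0.06], [0, 0, 0]],
])

```text
time: 14.5
ee_pos: [0.5096, 0.1255, 0.0496]
tcp_rot: [-180.0, -0.4, 13.5]
wrist_force: [-4.0, -0.7, 7.5]
opening: -0.0001
```

>>> play_rows([
  [1, [-0.02, 0, 0.04], [0, 0, 0]],
  [1, [-0.02, 0, 0.04], [0, 0, 0]],
])

```text
time: 14.7
ee_pos: [0.5095, 0.1255, 0.0497]
tcp_rot: [-180.0, -0.4, 13.5]
wrist_force: [-1.1, -0.4, 5.6]
opening: -0.0
```

>>> play_rows([
  [1, [-0.02, 0, 0.04], [0, 0, 0]],
  [1, [-0.02, 0, 0.04], [0, 0, 0]],
  [1, [-0.02, 0, 0.04], [0, 0, 0]],
])

```text
time: 15.0
ee_pos: [0.5095, 0.1255, 0.0496]
tcp_rot: [-180.0, -0.5, 13.5]
wrist_force: [-1.7, -0.3, 6.8]
opening: 0.0001
```

>>> play_rows([
  [1, [-0.02, 0, 0.04], [0, 0, 0]],
  [1, [-0.02, 0, 0.04], [0, 0, 0]],
  [1, [-0.02, 0, 0.04], [0, 0, 0]],
])

```text
time: 15.3
ee_pos: [0.5095, 0.1255, 0.0496]
tcp_rot: [-180.0, -0.7, 13.5]
wrist_force: [-2.2, 0.4, 6.1]
opening: -0.0
```

```bash
python3 - <<'E'
from h import *
S=camera('scene'); im=cv2.cvtColor(S['img'],cv2.COLOR_RGB2BGR)
cv2.imwrite('pics/s9.png',cv2.resize(im[90:220,180:330],None,fx=4.5,fy=4.5,interpolation=cv2.INTER_CUBIC))
E
```

```text
(no output)
```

View pics/s9.png

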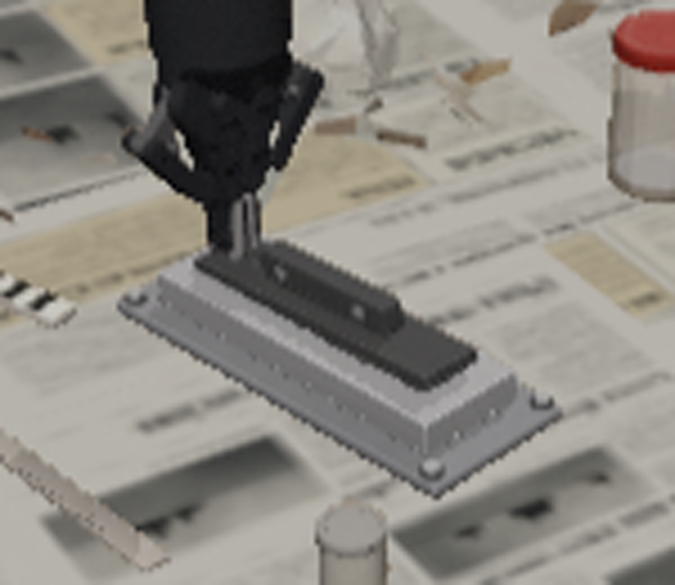

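>>> play_rows([
  [1, [0, 0, -1], [0, 0.4, 0]],
  [1, [0, 0, -2], [0, 0, 0]],
  [1, [0, 1.5, -1], [0, 0, 0]],
  [1, [0, 4, 0], [0, 0, 0]],
  [1, [0, 4, 0], [0, 0, 0]],
  [1, [0, 4, 0], [0, 0, 0]],
  [1, [0, 1.5, 0], [0, 0, 0]],
  [1, [0, 0, 0], [0, 0, 0]],
])

```text
time: 16.15
ee_pos: [0.5454, -0.0289, 0.0927]
tcp_rot: [179.9, -1.2, 13.6]
wrist_force: [0.9, 0.7, 0.1]
opening: -0.0001
```

```bash
python3 - <<'E'
from h import *
delta([.5458,-.0264,.062],13.6)
E
```

```text
t 16.15 pos [ 0.5454 -0.0289  0.0927] rot [179.95  -1.21  13.64] F [0.94 0.71 0.14] q [-3.2  3.  -8.5 77.3  0.3 73.2]
shift cm [ 0.03 -0.24  3.07]
turn [ 0.05 -1.21  0.03]
```

>>> play_rows([
  [1, [0, -0.25, 1], [0, -1.2, 0]],
  [1, [0, 0, 1], [0, 0, 0]],
  [1, [0, 0, 0.8], [0, 0, 0]],
  [1, [0, 0, 0], [0, 0, 0]],
])

```text
time: 16.55
ee_pos: [0.5441, -0.0254, 0.0615]
tcp_rot: [180.0, 0.2, 13.7]
wrist_force: [-0.8, 0.5, -0.4]
opening: -0.0001
```

```bash
python3 - <<'E'
from h import *
delta([.5458,-.0264,.060],13.6)
E
```

```text
t 16.55 pos [ 0.5441 -0.0254  0.0615] rot [1.7998e+02 1.7000e-01 1.3680e+01] F [-0.75  0.45 -0.44] q [ -2.6   4.8 -10.1  75.2  -0.1  73.7]
shift cm [0.14 0.14 0.15]
turn [0.02 0.17 0.08]
```

>>> play_rows([
  [1, [0.15, 0.15, 0.15], [0, 0, 0]],
  [1, [0, 0, 0.1], [0, 0, 0]],
  [1, [0, 0, 0.06], [0, 0, 0]],
  [1, [0, 0, 0.06], [0, 0, 0]],
])

```text
time: 16.95
ee_pos: [0.5459, -0.0251, 0.0576]
tcp_rot: [180.0, 0.2, 13.8]
wrist_force: [-0.0, 0.1, 0.0]
opening: 0.0001
```

>>> play_rows([
  [1, [0, 0, 0.05], [0, 0, 0]],
  [1, [0, 0, 0.05], [0, 0, 0]],
])

```text
time: 17.15
ee_pos: [0.5461, -0.0251, 0.0569]
tcp_rot: [180.0, 0.1, 13.8]
wrist_force: [0.1, 0.0, -0.1]
opening: -0.0004
```

>>> play_rows([
  [1, [0, 0, 0.05], [0, 0, 0]],
  [1, [0, 0, 0.05], [0, 0, 0]],
])

```text
time: 17.35
ee_pos: [0.5463, -0.0251, 0.0561]
tcp_rot: [180.0, 0.1, 13.8]
wrist_force: [0.2, 0.3, 0.0]
opening: -0.0003
```

>>> play_rows([
  [1, [0, 0, 0.05], [0, 0, 0]],
  [1, [0, 0, 0.05], [0, 0, 0]],
])

```text
time: 17.55
ee_pos: [0.5465, -0.0252, 0.0553]
tcp_rot: [180.0, 0.1, 13.8]
wrist_force: [0.6, 0.7, 0.8]
opening: 0.0001
```

>>> play_rows([
  [1, [-0.01, 0, 0.04], [0, 0, 0]],
  [1, [-0.01, 0, 0.04], [0, 0, 0]],
  [1, [-0.01, 0, 0.04], [0, 0, 0]],
])

```text
time: 17.85
ee_pos: [0.5463, -0.0254, 0.0543]
tcp_rot: [179.9, 0.0, 13.8]
wrist_force: [0.4, -0.6, 1.8]
opening: -0.0002
```

>>> play_rows([
  [1, [-0.01, 0, 0.04], [0, 0, 0]],
  [1, [-0.01, 0, 0.04], [0, 0, 0]],
  [1, [-0.01, 0, 0.04], [0, 0, 0]],
])

```text
time: 18.15
ee_pos: [0.5463, -0.0256, 0.0533]
tcp_rot: [179.9, 0.0, 13.8]
wrist_force: [0.3, 0.1, 2.6]
opening: -0.0004
```

>>> play_rows([
  [1, [-0.01, 0, 0.04], [0, 0, 0]],
  [1, [-0.01, 0, 0.04], [0, 0, 0]],
  [1, [-0.01, 0, 0.04], [0, 0, 0]],
])

```text
time: 18.45
ee_pos: [0.5463, -0.0258, 0.0524]
tcp_rot: [179.9, -0.0, 13.8]
wrist_force: [1.1, -0.8, 3.4]
opening: -0.0
```

>>> play_rows([
  [1, [-0.01, 0, 0.04], [0, 0, 0]],
  [1, [-0.01, 0, 0.04], [0, 0, 0]],
  [1, [-0.01, 0, 0.04], [0, 0, 0]],
])

```text
time: 18.75
ee_pos: [0.5462, -0.0261, 0.0513]
tcp_rot: [179.9, -0.1, 13.8]
wrist_force: [-0.4, -0.4, 2.7]
opening: 0.0003
```

>>> play_rows([
  [1, [-0.01, 0, 0.04], [0, 0, 0]],
  [1, [-0.01, 0, 0.04], [0, 0, 0]],
  [1, [-0.01, 0, 0.04], [0, 0, 0]],
])

```text
time: 19.05
ee_pos: [0.5462, -0.0261, 0.0508]
tcp_rot: [179.9, -0.1, 13.8]
wrist_force: [-1.2, -0.4, 6.7]
opening: -0.0001
```

>>> play_rows([
  [1, [-0.01, 0, 0.04], [0, 0, 0]],
  [1, [-0.01, 0, 0.04], [0, 0, 0]],
  [1, [-0.01, 0, 0.04], [0, 0, 0]],
])

```text
time: 19.35
ee_pos: [0.5462, -0.0261, 0.0508]
tcp_rot: [179.8, -0.2, 13.8]
wrist_force: [-0.5, -0.2, 6.4]
opening: 0.0003
```

>>> play_rows([
  [1, [-0.01, 0, 0.035], [0, 0, 0]],
  [1, [-0.01, 0, 0.035], [0, 0, 0]],
  [1, [-0.01, 0, 0.035], [0, 0, 0]],
  [1, [-0.01, 0, 0.035], [0, 0, 0]],
])

```text
time: 19.75
ee_pos: [0.5461, -0.0261, 0.0508]
tcp_rot: [179.8, -0.3, 13.8]
wrist_force: [-0.9, -0.8, 5.6]
opening: -0.0003
```

```bash
python3 - <<'E'
from h import *
S=camera('scene'); im=cv2.cvtColor(S['img'],cv2.COLOR_RGB2BGR)
cv2.imwrite('pics/s10.png',cv2.resize(im[90:220,180:330],None,fx=4.5,fy=4.5,interpolation=cv2.INTER_CUBIC))
E
```

```text
(no output)
```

View pics/s10.png

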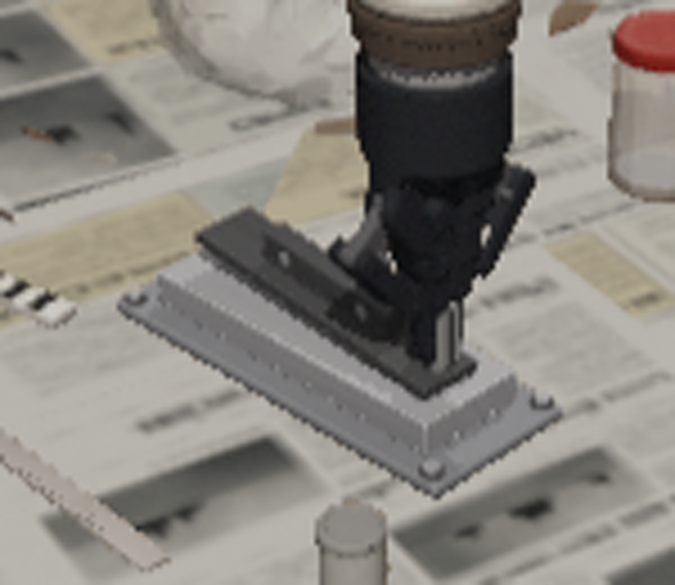

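>>> play_rows([
  [1, [0, 0, -0.02], [0, 0, 0]],
  [1, [0, 0, -0.06], [0, 0, 0]],
  [1, [0, 0, -0.06], [0, 0, 0]],
  [1, [0, 0, -0.06], [0, 0, 0]],
  [1, [0, 0, -0.06], [0, 0, 0]],
  [1, [0, 0, -0.06], [0, 0, 0]],
  [1, [0, 0, -0.06], [0, 0, 0]],
  [1, [0, 0, -0.06], [0, 0, 0]],
  [1, [0, 0, -0.06], [0, 0, 0]],
  [1, [0, 0, -0.06], [0, 0, 0]],
  [1, [0, 0, -0.06], [0, 0, 0]],
  [1, [0, 0, -0.06], [0, 0, 0]],
])

```text
time: 21.0
ee_pos: [0.5451, -0.0255, 0.0568]
tcp_rot: [179.9, -0.1, 13.8]
wrist_force: [0.1, -0.7, -0.3]
opening: -0.0
```

>>> play_rows([
  [1, [0, 0, -0.1], [0, -0.3, 0]],
  [1, [0, 0, -1], [0, 0, 0]],
  [1, [0, 0, -2], [0, 0, 0]],
  [1, [0, -1.5, -0.5], [0, 0, 0]],
  [1, [0, -2, 0], [0, 0, 0]],
  [1, [0, -0.7, 0], [0, 0, 0]],
  [1, [0, 0, 0], [0, 0, 0]],
])

```text
time: 21.7
ee_pos: [0.5344, 0.0178, 0.0957]
tcp_rot: [180.0, 0.2, 13.8]
wrist_force: [0.7, -1.0, -0.2]
opening: -0.0002
```

```bash
python3 - <<'E'
from h import *
delta([.536,.0144,.078],13.6)
S=camera('scene'); im=cv2.cvtColor(S['img'],cv2.COLOR_RGB2BGR)
cv2.imwrite('pics/s11.png',cv2.resize(im[90:220,180:330],None,fx=4.5,fy=4.5,interpolation=cv2.INTER_CUBIC))
W=camera('wrist');save(W,'w11');T=camera('top');save(T,'t11')
E
```

```text
t 21.7 pos [0.5344 0.0178 0.0957] rot [179.96   0.19  13.79] F [ 0.65 -0.97 -0.2 ] q [ 1.9  2.7 -8.5 79.  -0.1 78.2]
shift cm [0.08 0.37 1.77]
turn [0.04 0.19 0.19]
```

View pics/s11.png

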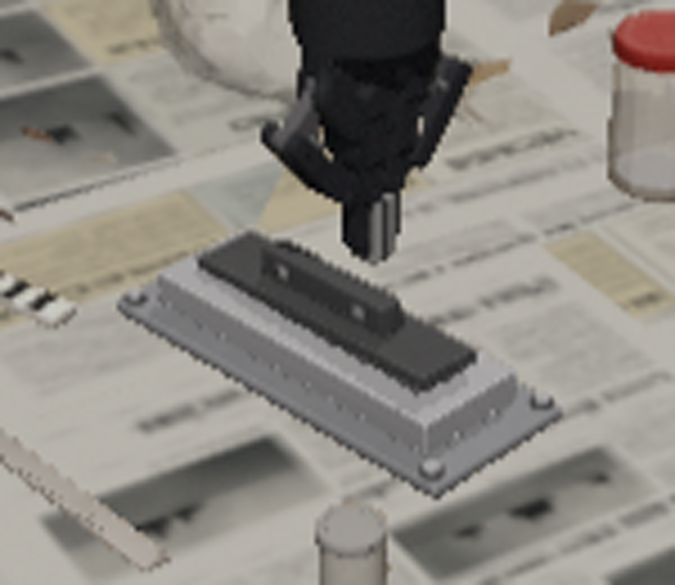

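View pics/w11.png

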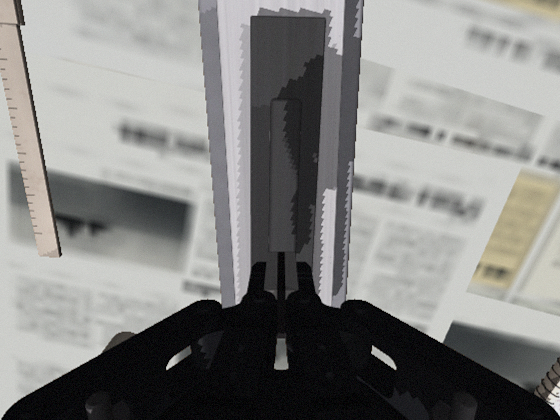

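The straightedge is back at rest with its left end down. The finger is over s≈-32 mm, which covers the pin and the rib, so I'm descending onto the rib.

>>> play_rows([
  [1, [0, -0.1, 0.8], [0, 0, 0]],
  [1, [0, 0, 0.8], [0, 0, 0]],
  [1, [0, 0, 0], [0, 0, 0]],
])

```text
time: 22.15
ee_pos: [0.5341, 0.0165, 0.0772]
tcp_rot: [180.0, 0.3, 13.6]
wrist_force: [-0.4, 0.3, -1.0]
opening: 0.0002
```

```bash
python3 - <<'E'
from h import *
delta([.5348,.0193,.073],13.6)
E
```

```text
t 22.15 pos [0.5341 0.0165 0.0772] rot [179.95   0.28  13.63] F [-0.4   0.26 -1.05] q [  1.8   3.1 -10.1  77.   -0.1  78.2]
shift cm [ 0.14 -0.26  0.42]
turn [0.05 0.28 0.03]
```

>>> play_rows([
  [1, [0.14, -0.25, 0.1], [0, 0.2, 0]],
  [1, [0, 0, 0.1], [0, 0, 0]],
  [1, [0, 0, 0], [0, 0, 0]],
])

```text
time: 22.45
ee_pos: [0.5346, 0.019, 0.0743]
tcp_rot: [180.0, 0.1, 13.6]
wrist_force: [0.9, -0.0, 0.4]
opening: 0.0002
```

>>> play_rows([
  [1, [0, 0, 0.06], [0, 0, 0]],
  [1, [0, 0, 0.06], [0, 0, 0]],
])

```text
time: 22.65
ee_pos: [0.5348, 0.0191, 0.0734]
tcp_rot: [180.0, 0.1, 13.6]
wrist_force: [-0.5, 0.8, -0.0]
opening: 0.0001
```

>>> play_rows([
  [1, [0, 0, 0.06], [0, 0, 0]],
  [1, [0, 0, 0.06], [0, 0, 0]],
])

```text
time: 22.85
ee_pos: [0.5349, 0.019, 0.0723]
tcp_rot: [180.0, 0.1, 13.6]
wrist_force: [0.4, 0.0, 0.7]
opening: 0.0005
```

>>> play_rows([
  [1, [0, 0, 0.06], [0, 0, 0]],
])

```text
time: 22.95
ee_pos: [0.5352, 0.019, 0.072]
tcp_rot: [179.9, 0.0, 13.6]
wrist_force: [0.4, 0.7, 4.5]
opening: -0.0001
```

Contact. Raising the press gradually.

>>> play_rows([
  [1, [-0.01, 0, 0.07], [0, 0, 0]],
  [1, [-0.01, 0, 0.07], [0, 0, 0]],
])

```text
time: 23.15
ee_pos: [0.5356, 0.0191, 0.072]
tcp_rot: [179.9, -0.1, 13.6]
wrist_force: [-1.7, -0.4, 5.8]
opening: -0.0003
```

>>> play_rows([
  [1, [-0.02, 0, 0.09], [0, 0, 0]],
  [1, [-0.02, 0, 0.09], [0, 0, 0]],
])

```text
time: 23.35
ee_pos: [0.5358, 0.0191, 0.0719]
tcp_rot: [179.9, -0.2, 13.6]
wrist_force: [-2.9, 0.4, 6.9]
opening: 0.0001
```

>>> play_rows([
  [1, [-0.02, 0, 0.1], [0, 0, 0]],
  [1, [-0.02, 0, 0.1], [0, 0, 0]],
])

```text
time: 23.55
ee_pos: [0.536, 0.019, 0.0718]
tcp_rot: [179.9, -0.3, 13.6]
wrist_force: [-1.5, 0.1, 7.2]
opening: -0.0001
```

>>> play_rows([
  [1, [-0.05, 0, 0.12], [0, -0.2, 0]],
  [1, [-0.05, 0, 0.12], [0, -0.1, 0]],
])

```text
time: 23.75
ee_pos: [0.5356, 0.0189, 0.0713]
tcp_rot: [179.9, -0.2, 13.6]
wrist_force: [-1.8, 0.3, 6.5]
opening: 0.0002
```

>>> play_rows([
  [1, [-0.04, 0, 0.14], [0, -0.1, 0]],
  [1, [-0.04, 0, 0.14], [0, -0.1, 0]],
])

```text
time: 23.95
ee_pos: [0.5356, 0.0188, 0.0705]
tcp_rot: [179.8, -0.1, 13.6]
wrist_force: [-1.3, -0.6, 6.8]
opening: 0.0001
```

>>> play_rows([
  [1, [-0.04, 0, 0.14], [0, -0.1, 0]],
  [1, [-0.04, 0, 0.14], [0, -0.1, 0]],
])

```text
time: 24.15
ee_pos: [0.5355, 0.0186, 0.0696]
tcp_rot: [179.8, -0.1, 13.6]
wrist_force: [-1.9, 0.2, 6.9]
opening: 0.0002
```

```bash
python3 - <<'E'
from h import *
delta([.5348,.0193,.073],13.6)
S=camera('scene'); im=cv2.cvtColor(S['img'],cv2.COLOR_RGB2BGR)
cv2.imwrite('pics/s12.png',cv2.resize(im[90:220,180:330],None,fx=4.5,fy=4.5,interpolation=cv2.INTER_CUBIC))
E
```

```text
t 24.15 pos [0.5355 0.0186 0.0696] rot [ 1.7979e+02 -9.0000e-02  1.3610e+01] F [-1.88  0.17  6.91] q [  2.1   3.1 -11.   75.8  -0.2  78.5]
shift cm [-0.05 -0.09 -0.34]
turn [ 0.21 -0.09  0.01]
```

View pics/s12.png

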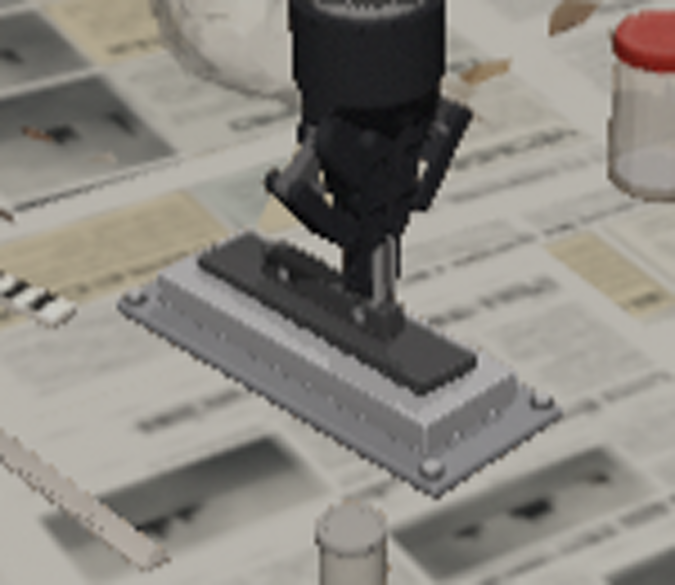

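>>> play_rows([
  [1, [-0.04, -0.02, 0.13], [0.1, -0.1, 0]],
  [1, [-0.04, -0.02, 0.12], [0.1, -0.1, 0]],
])

```text
time: 24.4
ee_pos: [0.5355, 0.0185, 0.0691]
tcp_rot: [179.9, -0.0, 13.6]
wrist_force: [-1.7, -1.9, 7.8]
opening: 0.0002
```

>>> play_rows([
  [1, [-0.04, -0.02, 0.12], [0.1, 0, 0]],
  [1, [-0.04, -0.02, 0.12], [0, 0, 0]],
])

```text
time: 24.6
ee_pos: [0.5355, 0.0184, 0.0687]
tcp_rot: [179.9, -0.2, 13.6]
wrist_force: [-2.3, 0.3, 7.4]
opening: -0.0001
```

>>> play_rows([
  [1, [-0.04, -0.02, 0.12], [0, 0, 0]],
  [1, [-0.04, -0.02, 0.12], [0, 0, 0]],
])

```text
time: 24.8
ee_pos: [0.5354, 0.0183, 0.0683]
tcp_rot: [179.9, -0.4, 13.6]
wrist_force: [-2.1, -0.7, 8.0]
opening: 0.0
```

>>> play_rows([
  [1, [-0.04, -0.02, 0.12], [0, -0.2, 0]],
  [1, [-0.04, -0.02, 0.12], [0, -0.2, 0]],
])

```text
time: 25.0
ee_pos: [0.5353, 0.0182, 0.0681]
tcp_rot: [179.8, -0.1, 13.6]
wrist_force: [-1.2, 0.3, 7.3]
opening: -0.0
```

>>> play_rows([
  [1, [-0.04, -0.02, 0.12], [0, -0.1, 0]],
  [1, [-0.04, -0.02, 0.12], [0, -0.1, 0]],
])

```text
time: 25.2
ee_pos: [0.5354, 0.0182, 0.0678]
tcp_rot: [179.7, -0.1, 13.5]
wrist_force: [-1.7, -0.4, 8.3]
opening: 0.0
```

>>> play_rows([
  [1, [-0.04, -0.02, 0.11], [0, -0.1, 0]],
  [1, [-0.04, -0.02, 0.11], [0, -0.1, 0]],
])

```text
time: 25.4
ee_pos: [0.5355, 0.0182, 0.0678]
tcp_rot: [179.7, -0.1, 13.5]
wrist_force: [-2.3, -0.3, 8.2]
opening: -0.0001
```

>>> play_rows([
  [1, [-0.04, -0.02, 0.15], [0.2, -0.1, 0]],
  [1, [-0.04, -0.02, 0.15], [0, -0.1, 0]],
])

```text
time: 25.6
ee_pos: [0.5357, 0.0181, 0.0674]
tcp_rot: [179.8, -0.1, 13.5]
wrist_force: [-2.8, -0.7, 11.9]
opening: 0.0004
```

>>> play_rows([
  [1, [-0.05, -0.02, 0.18], [0.1, -0.1, 0]],
  [1, [-0.05, -0.02, 0.18], [0, -0.1, 0]],
])

```text
time: 25.8
ee_pos: [0.5357, 0.0181, 0.0674]
tcp_rot: [179.8, -0.1, 13.5]
wrist_force: [-4.3, -0.1, 13.7]
opening: -0.0
```

>>> play_rows([
  [1, [-0.06, -0.02, 0.2], [0.1, -0.1, 0]],
  [1, [-0.06, -0.02, 0.2], [0, -0.1, 0]],
])

```text
time: 26.0
ee_pos: [0.5357, 0.0181, 0.0674]
tcp_rot: [179.8, -0.2, 13.5]
wrist_force: [-4.8, -0.5, 15.2]
opening: -0.0001
```

The press stopped at z=0.0674 under 15 N, against 0.0675 predicted for flush. Lifting off to check.

>>> play_rows([
  [1, [-0.03, 0, 0.05], [0, 0, 0]],
  [1, [0, 0, -0.2], [0, 0, 0]],
  [1, [0, 0, -1], [0, -0.2, 0]],
  [1, [0, 0, -3], [0, 0, 0]],
  [1, [0, -1, -4], [0, 0, 0]],
  [1, [0, -3, -3], [0, 0, 0]],
  [1, [0, 0, 0], [0, 0, 0]],
  [1, [0, 0, 0], [0, 0, 0]],
])

```text
time: 26.8
ee_pos: [0.525, 0.058, 0.1848]
tcp_rot: [179.9, 0.2, 13.5]
wrist_force: [0.2, -0.6, -0.3]
opening: 0.0001
```

```bash
python3 - <<'E'
from h import *
W=camera('wrist');W=camera('wrist');save(W,'w13');np.savez('w13.npz',**{k:W[k] for k in ['img','intrinsics','xyz','orientation']})
S=camera('scene'); im=cv2.cvtColor(S['img'],cv2.COLOR_RGB2BGR)
cv2.imwrite('pics/s13.png',cv2.resize(im[120:220,180:330],None,fx=5,fy=5,interpolation=cv2.INTER_CUBIC))
delta([.5092,.1252,.062],13.6)
E
```

```text
t 26.95 pos [0.5246 0.0574 0.1835] rot [179.9    0.26  13.4 ] F [-0.59  0.51 -0.49] q [ 6.3  1.4 -0.2 88.7 -0.1 82.9]
shift cm [ 0.12 -6.97 12.14]
turn [ 0.1   0.26 -0.2 ]
```

View pics/w13.png

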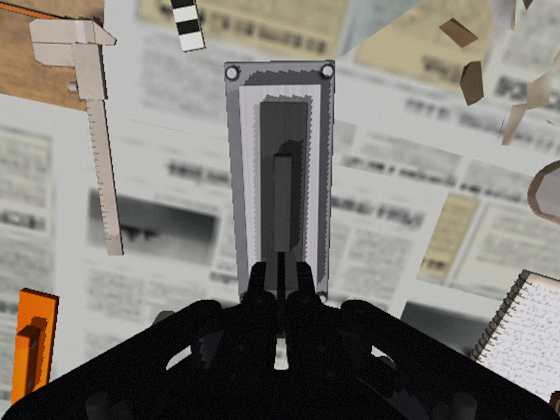

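View pics/s13.png

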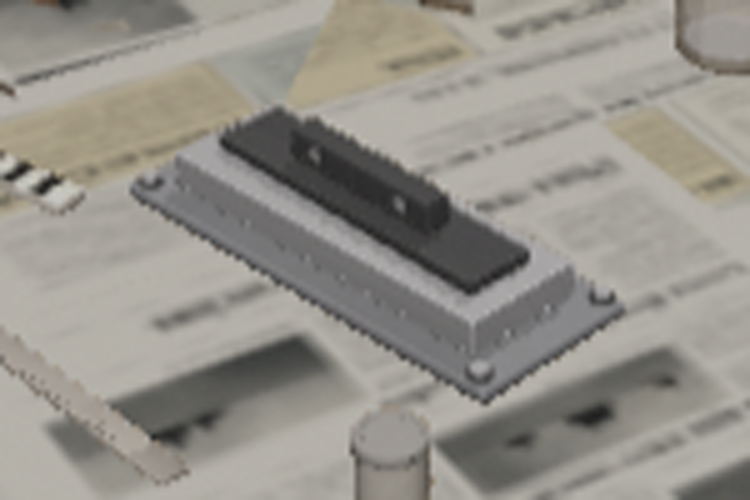

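It now lies flat. Second proof: left end first.

>>> play_rows([
  [1, [0.2, -2.4, 2], [0, 0.2, 0]],
  [1, [0.1, -2.4, 2], [0, 0, 0]],
  [1, [0.1, -2.2, 2.5], [0, 0, 0]],
  [1, [0.2, 0, 2.5], [0, 0, 0]],
  [1, [0.2, 0, 2], [0, 0, 0]],
  [1, [0, 0, 0.5], [0, 0, 0]],
  [1, [0, 0, 0], [0, 0, 0]],
])

```text
time: 27.65
ee_pos: [0.5127, 0.1247, 0.0573]
tcp_rot: [179.8, 0.7, 13.1]
wrist_force: [0.6, -0.0, -0.2]
opening: -0.0004
```

```bash
python3 - <<'E'
from h import *
delta([.5092,.1252,.053],13.6)
W=dict(np.load('w13.npz'))
L=ray(W,[[260,101.5],[308,101.5]],.0384).mean(0); Rb=ray(W,[[276,154],[292,154]],.0564).mean(0)
a=np.radians(13.6); ax=np.array([np.cos(a),np.sin(a),0]);ay=np.array([-np.sin(a),np.cos(a),0])
c=np.array([.5275,.0494,0]);print([( (p-c)@ax,(p-c)@ay) for p in (L,Rb)])
E
```

```text
t 27.65 pos [0.5127 0.1247 0.0573] rot [179.85   0.68  13.07] F [ 0.56 -0.03 -0.19] q [ 13.7   3.1 -12.4  75.2  -0.1  90.7]
shift cm [-0.33 -0.13  0.43]
turn [ 0.15  0.68 -0.53]
[(np.float64(0.002442695861798194), np.float64(0.0902864422531145)), (np.float64(0.0023163348027121), np.float64(0.04933639208649604))]
```

The left end is at the right spot, but the straightedge may have shifted about 2 mm in x. I'll measure that properly before pressing.

```bash
python3 - <<'E'
from h import *
a=np.radians(13.6); ax=np.array([np.cos(a),np.sin(a),0]);ay=np.array([-np.sin(a),np.cos(a),0]);c=np.array([.5275,.0494,0])
for n,tilt in (('w8',.04),('w13',0)):
    W=dict(np.load(n+'.npz')); im=cv2.cvtColor(W['img'],cv2.COLOR_RGB2BGR).copy()
    big=cv2.resize(im[55:165,215:345],None,fx=6,fy=6,interpolation=cv2.INTER_CUBIC)
    def line(p,q,z,col):
        uv=proj(W,np.array([c+ax*p[0]/1000+ay*p[1]/1000+[0,0,z],c+ax*q[0]/1000+ay*q[1]/1000+[0,0,z]]))
        uv=((uv-[215,55])*6+2.5).round().astype(int); cv2.line(big,tuple(map(int,uv[0])),tuple(map(int,uv[1])),col,1)
    for s in (-1,1):
        line((35*s,-104),(35*s,104),.03,(0,255,0)); line((20*s,-90),(20*s,90),.0384,(0,0,255)); line((8*s,-48),(8*s,48),.0564,(255,0,0))
    line((-35,104),(35,104),.03,(0,255,0)); line((-20,90),(20,90),.0384,(0,0,255)); line((-8,48),(8,48),.0564,(255,0,0))
    cv2.imwrite(f'pics/ov_{n}.png',big[:600])
E
```

```text
(no output)
```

View pics/ov_w8.png

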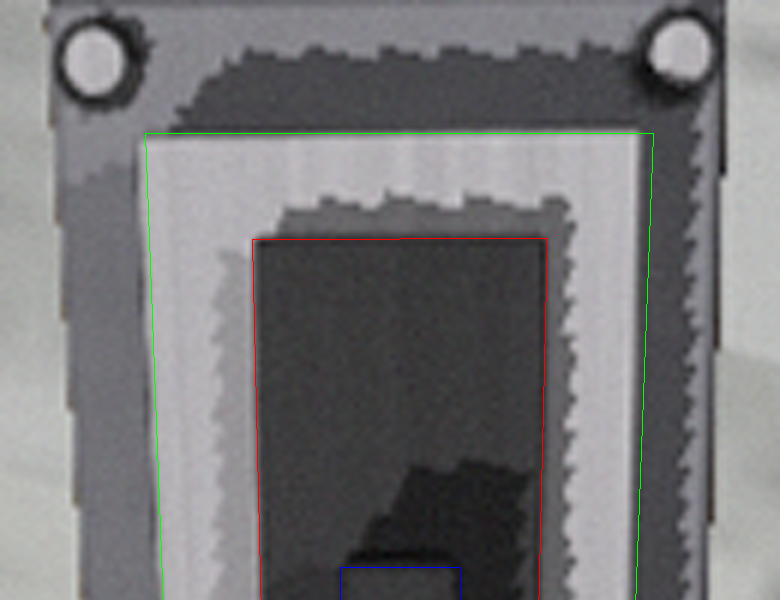

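View pics/ov_w13.png

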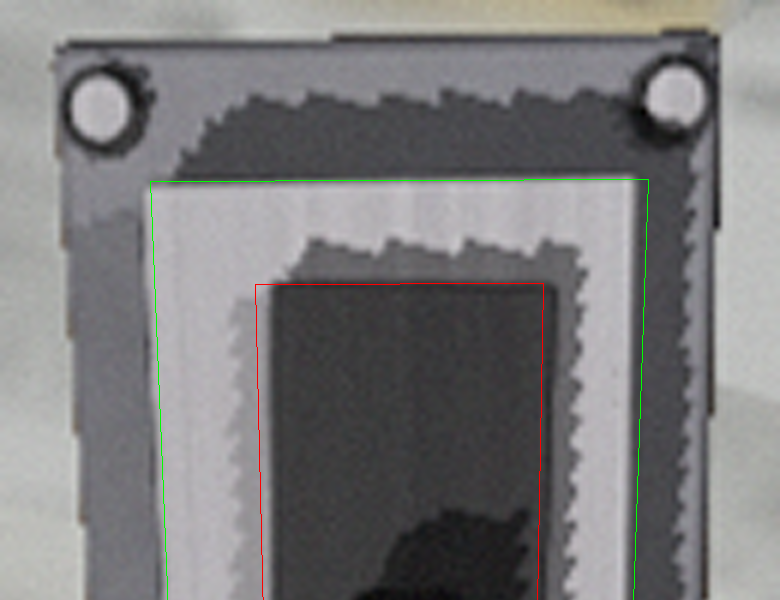

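The straightedge sits about 2 mm off in x (sole edges at columns 270/556 against 256/543 predicted), and its length direction is right. That is well within the 70 mm face and covers all the pins. I'll go on, biasing the presses slightly towards -x.

>>> play_rows([
  [1, [-0.2, -0.05, 0.2], [0.1, 0.6, -0.4]],
  [1, [0, 0, 0.1], [0, 0, 0]],
  [1, [0, 0, 0.1], [0, 0, 0]],
  [1, [0, 0, 0], [0, 0, 0]],
])

```text
time: 28.05
ee_pos: [0.5115, 0.1239, 0.0555]
tcp_rot: [180.0, -0.1, 13.4]
wrist_force: [0.2, 1.0, 0.3]
opening: 0.0001
```

>>> play_rows([
  [1, [-0.01, 0, 0.06], [0, 0, 0]],
  [1, [-0.01, 0, 0.06], [0, 0, 0]],
])

```text
time: 28.25
ee_pos: [0.5119, 0.124, 0.0553]
tcp_rot: [180.0, -0.2, 13.4]
wrist_force: [-0.2, 0.1, -0.1]
opening: -0.0003
```

>>> play_rows([
  [1, [-0.01, 0, 0.05], [0, 0, 0]],
  [1, [-0.01, 0, 0.05], [0, 0, 0]],
])

```text
time: 28.45
ee_pos: [0.5119, 0.124, 0.0545]
tcp_rot: [180.0, -0.3, 13.4]
wrist_force: [0.6, 0.3, 0.1]
opening: 0.0004
```

>>> play_rows([
  [1, [-0.02, 0, 0.04], [0, 0, 0]],
  [1, [-0.02, 0, 0.04], [0, 0, 0]],
])

```text
time: 28.65
ee_pos: [0.5115, 0.1239, 0.0535]
tcp_rot: [180.0, -0.3, 13.4]
wrist_force: [-0.2, 0.2, -0.1]
opening: 0.0001
```

>>> play_rows([
  [1, [0, 0, 0.07], [0, -0.2, 0]],
  [1, [0, 0, 0.07], [0, 0, 0]],
  [1, [0, 0, 0.07], [0, 0, 0]],
])

```text
time: 28.95
ee_pos: [0.5114, 0.1239, 0.0512]
tcp_rot: [180.0, -0.0, 13.4]
wrist_force: [-0.3, -0.6, 0.6]
opening: 0.0003
```

>>> play_rows([
  [1, [-0.01, 0, 0.05], [0, 0, 0]],
  [1, [-0.01, 0, 0.05], [0, 0, 0]],
])

```text
time: 29.15
ee_pos: [0.5112, 0.1239, 0.05]
tcp_rot: [180.0, -0.0, 13.4]
wrist_force: [-0.6, -0.5, 0.3]
opening: -0.0
```

>>> play_rows([
  [1, [-0.02, 0, 0.04], [0, 0, 0]],
  [1, [-0.02, 0, 0.04], [0, 0, 0]],
])

```text
time: 29.35
ee_pos: [0.5109, 0.1238, 0.0493]
tcp_rot: [180.0, -0.0, 13.4]
wrist_force: [0.2, -0.6, 1.6]
opening: -0.0002
```

>>> play_rows([
  [1, [-0.02, 0, 0.04], [0, 0, 0]],
  [1, [-0.02, 0, 0.04], [0, 0, 0]],
])

```text
time: 29.55
ee_pos: [0.5109, 0.1239, 0.0492]
tcp_rot: [180.0, -0.1, 13.4]
wrist_force: [-0.3, 0.5, 5.2]
opening: 0.0002
```

Holding the left end at about 5 N.

>>> play_rows([
  [1, [-0.02, 0, 0.04], [0, 0, 0]],
  [1, [-0.02, 0, 0.04], [0, 0, 0]],
  [1, [-0.02, 0, 0.04], [0, 0, 0]],
  [1, [-0.02, 0, 0.04], [0, 0, 0]],
])

```text
time: 29.95
ee_pos: [0.5109, 0.1238, 0.0492]
tcp_rot: [180.0, -0.3, 13.4]
wrist_force: [-1.2, 0.2, 5.2]
opening: -0.0001
```

>>> play_rows([
  [1, [-0.02, 0, 0.04], [0, 0, 0]],
  [1, [-0.02, 0, 0.04], [0, 0, 0]],
  [1, [-0.02, 0, 0.04], [0, 0, 0]],
  [1, [-0.02, 0, 0.04], [0, 0, 0]],
])

```text
time: 30.35
ee_pos: [0.5109, 0.1238, 0.0492]
tcp_rot: [180.0, -0.4, 13.4]
wrist_force: [-0.4, 0.1, 5.9]
opening: 0.0003
```

```bash
python3 - <<'E'
from h import *
S=camera('scene'); im=cv2.cvtColor(S['img'],cv2.COLOR_RGB2BGR)
cv2.imwrite('pics/s14.png',cv2.resize(im[90:220,180:330],None,fx=4.5,fy=4.5,interpolation=cv2.INTER_CUBIC))
E
```

```text
(no output)
```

View pics/s14.png

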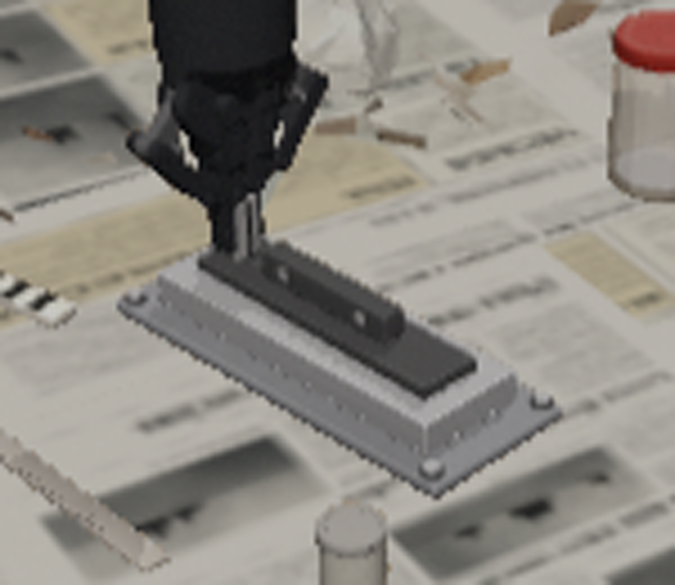

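>>> play_rows([
  [1, [0, 0, -0.3], [0, 0, 0]],
  [1, [0, 0, -1], [0, -0.2, 0]],
  [1, [0, 0, -2], [0, 0, 0]],
  [1, [0, 1.5, -1], [0, 0, 0]],
  [1, [0, 4, 0], [0, 0, 0]],
  [1, [0, 4, 0], [0, 0, 0]],
  [1, [0, 4, 0], [0, 0, 0]],
  [1, [0, 1, 0], [0, 0, 0]],
  [1, [0, 0, 0.5], [0, 0, 0]],
])

```text
time: 31.3
ee_pos: [0.5457, -0.0251, 0.0917]
tcp_rot: [179.9, -0.2, 13.5]
wrist_force: [-0.2, 0.7, 0.6]
opening: 0.0003
```

```bash
python3 - <<'E'
from h import *
delta([.5465,-.026,.058],13.6)
E
```

```text
t 31.3 pos [ 0.5457 -0.0251  0.0917] rot [179.87  -0.2   13.55] F [-0.24  0.66  0.57] q [-2.6  4.  -7.6 78.1 -0.1 73.9]
shift cm [0.04 0.1  3.37]
turn [ 0.13 -0.2  -0.05]
```

The left end is down and both ends stay flat. Now the right end.

>>> play_rows([
  [1, [0.05, 0.1, 1.2], [0.1, -0.2, 0]],
  [1, [0, 0, 1.2], [0, 0, 0]],
  [1, [0, 0, 0.8], [0, 0, 0]],
  [1, [0, 0, 0], [0, 0, 0]],
])

```text
time: 31.7
ee_pos: [0.5448, -0.0237, 0.0549]
tcp_rot: [-179.9, 0.2, 13.7]
wrist_force: [-0.9, -0.2, -0.0]
opening: 0.0003
```

```bash
python3 - <<'E'
from h import *
delta([.5465,-.026,.053],13.6)
E
```

```text
t 31.7 pos [ 0.5448 -0.0237  0.0549] rot [-179.93    0.21   13.67] F [-0.9  -0.17 -0.04] q [ -2.5   5.1 -10.5  74.6   0.   73.8]
shift cm [0.11 0.26 0.18]
turn [-0.07  0.21  0.07]
```

>>> play_rows([
  [1, [0.1, 0.25, 0.1], [0, 0.2, 0]],
  [1, [0, 0, 0.06], [0, 0, 0]],
  [1, [0, 0, 0.06], [0, 0, 0]],
])

```text
time: 32.0
ee_pos: [0.5463, -0.0247, 0.0525]
tcp_rot: [-179.9, 0.0, 13.8]
wrist_force: [-0.1, -0.1, -0.1]
opening: 0.0002
```

>>> play_rows([
  [1, [-0.01, 0, 0.05], [0, 0, 0]],
  [1, [-0.01, 0, 0.05], [0, 0, 0]],
  [1, [-0.01, 0, 0.05], [0, 0, 0]],
])

```text
time: 32.3
ee_pos: [0.5465, -0.0247, 0.0517]
tcp_rot: [-179.9, -0.1, 13.8]
wrist_force: [-1.1, 0.2, -0.4]
opening: -0.0005
```

>>> play_rows([
  [1, [-0.01, 0, 0.05], [0, 0, 0]],
  [1, [-0.01, 0, 0.04], [0, 0, 0]],
])

```text
time: 32.5
ee_pos: [0.5464, -0.0248, 0.051]
tcp_rot: [-180.0, -0.1, 13.8]
wrist_force: [0.3, -1.1, 0.2]
opening: -0.0002
```

>>> play_rows([
  [1, [-0.01, 0, 0.04], [0, 0, 0]],
  [1, [-0.01, 0, 0.04], [0, 0, 0]],
])

```text
time: 32.7
ee_pos: [0.5462, -0.0249, 0.0501]
tcp_rot: [-180.0, -0.1, 13.8]
wrist_force: [-0.2, -0.5, 0.1]
opening: 0.0001
```

>>> play_rows([
  [1, [-0.01, 0, 0.04], [0, 0, 0]],
  [1, [-0.01, 0, 0.04], [0, 0, 0]],
])

```text
time: 32.9
ee_pos: [0.546, -0.025, 0.0493]
tcp_rot: [-180.0, -0.1, 13.8]
wrist_force: [0.4, -0.2, 1.3]
opening: 0.0002
```

>>> play_rows([
  [1, [-0.02, 0, 0.04], [0, 0, 0]],
  [1, [-0.02, 0, 0.04], [0, 0, 0]],
])

```text
time: 33.1
ee_pos: [0.5461, -0.025, 0.0492]
tcp_rot: [-180.0, -0.2, 13.8]
wrist_force: [-1.2, 1.5, 4.6]
opening: -0.0001
```

>>> play_rows([
  [1, [-0.02, 0, 0.04], [0, 0, 0]],
  [1, [-0.02, 0, 0.04], [0, 0, 0]],
])

```text
time: 33.3
ee_pos: [0.546, -0.025, 0.0491]
tcp_rot: [-180.0, -0.2, 13.8]
wrist_force: [-0.8, 1.2, 5.5]
opening: 0.0002
```

>>> play_rows([
  [1, [-0.02, 0, 0.04], [0, 0, 0]],
  [1, [-0.02, 0, 0.04], [0, 0, 0]],
  [1, [-0.02, 0, 0.04], [0, 0, 0]],
  [1, [-0.02, 0, 0.04], [0, 0, 0]],
  [1, [-0.02, 0, 0.04], [0, 0, 0]],
  [1, [-0.02, 0, 0.04], [0, 0, 0]],
  [1, [-0.02, 0, 0.04], [0, 0, 0]],
  [1, [-0.02, 0, 0.04], [0, 0, 0]],
])

```text
time: 34.1
ee_pos: [0.546, -0.025, 0.0492]
tcp_rot: [180.0, -0.6, 13.8]
wrist_force: [-0.5, 1.6, 5.5]
opening: -0.0004
```

>>> play_rows([
  [1, [0, 0, -0.3], [0, 0, 0]],
  [1, [0, 0, -1], [0, -0.2, 0]],
  [1, [0, 0, -3], [0, 0, 0]],
  [0.6, [0, -1, -4], [0, 0, 0]],
  [0.3, [0, -3, -4], [0, 0, 0]],
  [0.3, [0, -3, 0], [0, 0, 0]],
  [0.3, [0, 0, 0], [0, 0, 0]],
  [0.3, [0, 0, 0], [0, 0, 0]],
])

```text
time: 34.9
ee_pos: [0.5269, 0.0443, 0.1791]
tcp_rot: [-180.0, -0.2, 13.7]
wrist_force: [-0.1, -0.6, 0.2]
opening: 0.0597
```

```bash
python3 - <<'E'
from h import *
W=camera('wrist');W=camera('wrist');save(W,'w15');S=camera('scene');save(S,'s15f')
im=cv2.cvtColor(S['img'],cv2.COLOR_RGB2BGR)
cv2.imwrite('pics/s15.png',cv2.resize(im[120:220,180:330],None,fx=5,fy=5,interpolation=cv2.INTER_CUBIC))
a=np.radians(13.6); ax=np.array([np.cos(a),np.sin(a),0]);ay=np.array([-np.sin(a),np.cos(a),0]);c=np.array([.5275,.0494,0])
im=cv2.cvtColor(W['img'],cv2.COLOR_RGB2BGR); big=cv2.resize(im[20:320,190:370],None,fx=2,fy=2,interpolation=cv2.INTER_CUBIC)
for hx,hy,z,col in ((35,104,.03,(0,255,0)),(20,90,.0384,(0,0,255)),(8,48,.0564,(255,0,0))):
    P=np.array([c+ax*sx*hx/1000+ay*sy*hy/1000+[0,0,z] for sx,sy in((1,1),(-1,1),(-1,-1),(1,-1))])
    cv2.polylines(big,[((proj(W,P)-[190,20])*2).round().astype(np.int32)],True,col,1)
cv2.imwrite('pics/ov15.png',big[:600]); o=get_obs(); print(o['ee_pos'],o['wrist_force'],o['time'])
E
```

```text
[0.52657306 0.04345469 0.17776341] [ 0.24163154  0.27534267 -0.27317139] 35.05
```

View pics/ov15.png

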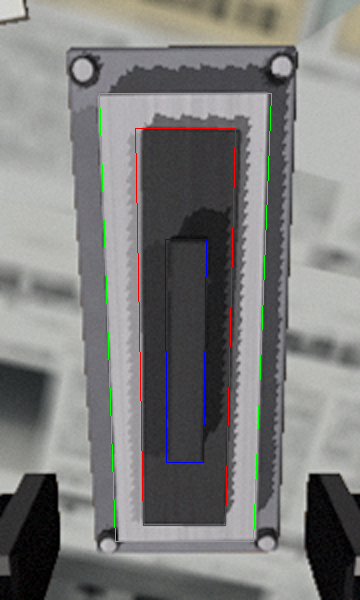

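View pics/s15f.png

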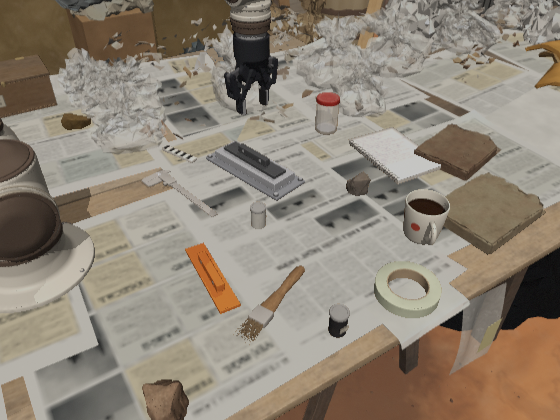

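View pics/s15.png

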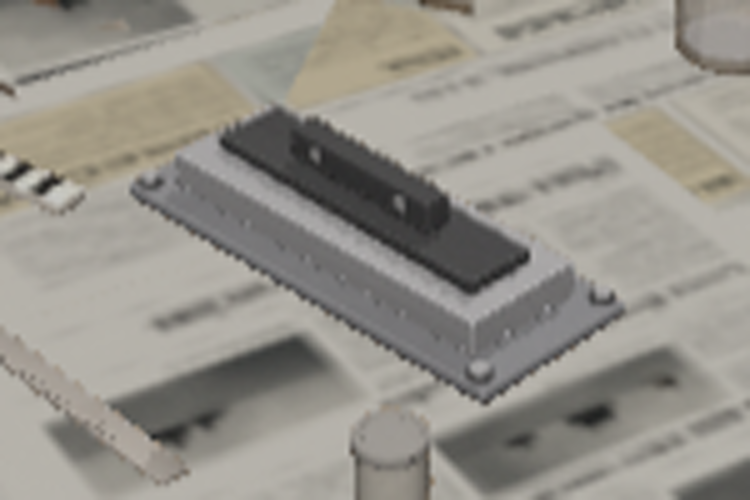

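```bash
python3 -c "
from h import *
print(job_done())"
```

```text
the job is handed in; nothing more can be done
None
```

The job is done and handed in at about 35 s. The straightedge is flat on the pin row, nothing rocks any more, and the arm is clear of everything.

- **Laying and first presses:** I laid the metal straightedge on the row and let go. I pressed the left end and then the right, holding each at about 6 N. The very first contact on the left touched about 8.4 N. The right end went down about 5 mm under 2–3 N while the left end rose, so it rocked.
- **Pin:** The pin standing proud was the one at the right-hand (-y) end of the row. I pressed it down through the rib at 7–8 N, then up to 15 N. It stopped at a tool height of 67.4 mm, against 67.5 mm predicted for flush.
- **Final presses:** I pressed left then right again at 5–6 N. The tool stopped at nearly the same height on both ends (49.2 and 49.1 mm).

**Last checks:**
- **Pictures:** The straightedge lies flat and lengthwise along the row, and the film canister and stone look unmoved.
- **Centring:** It ended slightly off. The pin press pushed the straightedge sideways (+x), and it now sits about 1–2 mm off the centre I had measured. Judged by the face edges in the pictures it could be nearer 3 mm. I left it there because it still covers all the pins.

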